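# Set up the bench balance

## Task

Set up the bench balance for a check: first move everything that was left lying on its shut cover into the white tray, then raise the stiff cover to 100 degrees, just past upright and in line with the gauge rod, and let go of it so that it stays there. With the pan still empty, press the tare key all the way down, then set every steel weight gently upright on the weighing pan. Leave the cover at 100 degrees, the cleared things in the tray, and all the other glassware and instruments where they are.

Things in the scene. Friction and masses are not known exactly. Their poses are not given: they have to be found in the camera images.
- cover (a joint): angle of the balance's cover about its hinge, rad: 0 lying shut, growing as it is raised, 1.571 upright, 1.745 at 100 degrees (leaning slightly back, away from the robot), end stop 2.3. The hinge is stiff: it takes about 4 to 7 N at the handle and the cover stays where it is left
- cover_handle (a point): middle of the cover's handle: a black round bar, 22 mm long parallel to the hinge and 16 mm across, in the middle of the cover's front edge and 28 mm beyond it; the axes turn with the cover (y along the bar and the hinge). Its two end faces can be pinched with the fingers on either side and the bar then turns between them as the cover rises
- case_hinge (a point): middle of the hinge axis of the balance, 75 mm above the table and 208 mm from the handle bar's axis; axes are those of the case: x points from the front (handle side, towards the robot) to the hinge, y along the hinge, z up
- case: the bench balance, origin under its centre, same axes: a grey box fixed to the table, 195 mm deep, 260 mm wide; its deck is 55 mm above the table, with a rim 14 mm high round it; the white cover is a plate 180 mm long (from the hinge) and 10 mm thick, its upper face 80 mm above the table when shut. On the left of the case a steel gauge rod, 110 mm, leans up from the hinge at 100 degrees, parallel to the cover when that is right
- pan (a point): centre of the top face of the weighing pan, a steel plate 110 mm (x) by 150 mm (y), 58 mm above the table, on the deck under the cover; axes as those of the case
- tare_top (a point): middle of the top of the tare key, a white round key 26 mm across on the deck at the right of the pan, under the cover; pressed straight down
- tare (a joint): travel of the tare key, m: 0 up, 0.006 fully down (5 N); springs back
- tray_in (a point): centre of the inner floor of the white open tray fixed to the table, outside 250 mm (its x) by 160 mm (its y), 35 mm high, wall and floor 4 mm; x and y along its sides. It stands to the left or the right of the balance
- block_mid (a point): centre of a wooden block 64 mm (x) by 34 mm (y) by 28 mm high; starts on the shut cover. Absent in some starts
- boss_mid (a point): middle of the body of a dark steel clamp boss, body 46 mm (x) by 24 mm (y) by 30 mm high, a thumbscrew 20 mm across reaching 43 mm out from the middle at its +x end; starts on the shut cover. Absent in some starts
- magnet_mid (a point): centre of a bar magnet 72 mm (x) by 20 mm (y) by 20 mm high; starts on the shut cover. Absent in some starts
- weight0_mid (a point): steel laboratory weight, 200 g: a flat disc 40 mm across and 16 mm high with an upright knob 16 mm across on its middle reaching up to 38 mm; the point is on its axis, 19 mm above its underside, z up along the knob. Starts standing on the rubber mat or, if knocked, near it. Absent in some starts
- weight1_mid (a point): steel laboratory weight, 200 g: a flat disc 40 mm across and 16 mm high with an upright knob 16 mm across on its middle reaching up to 38 mm; the point is on its axis, 19 mm above its underside, z up along the knob. Starts standing on the rubber mat or, if knocked, near it. Absent in some starts
- weight2_mid (a point): steel laboratory weight, 200 g: a flat disc 40 mm across and 16 mm high with an upright knob 16 mm across on its middle reaching up to 38 mm; the point is on its axis, 19 mm above its underside, z up along the knob. Starts standing on the rubber mat or, if knocked, near it. Absent in some starts
- beaker: bystander: glass beaker 84 mm across, 110 mm high; origin under its centre
- bowl: bystander: glass bowl 140 mm across, 60 mm high; origin under its centre
- sensor: bystander: white sensor stick 120 x 28 x 16 mm lying on the table; origin under its centre, x along it
- fork: bystander: steel tuning fork 130 mm long, 10 mm high, lying on the table; origin under its centre, x along it
Things that resemble listed ones, but are neither listed nor needed, are in the scene too. What is shaped like the part that bears weight1_mid but green or purple is not meant.

How it is judged:
On the way, in this order (a step that is already met when the one before it is completed fails the run):
1. everything that lay on the cover is in the tray, the cover still shut (x of block_mid in the frame of tray_in between -0.118 and 0.118 m and y of block_mid in the frame of tray_in between -0.073 and 0.073 m and z of each of block_mid, boss_mid, magnet_mid in the frame of tray_in below 0.045 m and x of boss_mid in the frame of tray_in between -0.118 and 0.118 m and y of boss_mid in the frame of tray_in between -0.073 and 0.073 m and x of magnet_mid in the frame of tray_in between -0.118 and 0.118 m and y of magnet_mid in the frame of tray_in between -0.073 and 0.073 m and value of joint cover below 0.1 rad), for 0.2 s.
2. the cover stands at 100 degrees (within 6), let go (value of joint cover between 1.64 and 1.85 rad and velocity of joint cover between -0.05 and 0.05 rad/s and contact force between the fingers and cover below 0.2 N), for 0.3 s.
3. the tare key is pressed down with no weight on the pan (value of joint tare above 0.0045 m and distance between each of weight0_mid, weight1_mid, weight2_mid and pan above 0.105 m), for 0.1 s.
At the end, for the whole second after the job is handed in: every weight present stands upright (within 7 degrees) with its axis on the weighing pan; the cover is at 100 degrees within 6; the cleared things lie in the tray; the tare key is up; all at rest (x of weight0_mid in the frame of pan between -0.05 and 0.05 m and y of weight0_mid in the frame of pan between -0.07 and 0.07 m and z of weight0_mid in the frame of pan between 0.013 and 0.024 m and angle between each of weight0_mid, weight1_mid, weight2_mid's own z axis and vertical below 0.12 rad and x of weight1_mid in the frame of pan between -0.05 and 0.05 m and y of weight1_mid in the frame of pan between -0.07 and 0.07 m and z of weight1_mid in the frame of pan between 0.013 and 0.024 m and x of weight2_mid in the frame of pan between -0.05 and 0.05 m and y of weight2_mid in the frame of pan between -0.07 and 0.07 m and z of weight2_mid in the frame of pan between 0.013 and 0.024 m and x of block_mid in the frame of tray_in between -0.118 and 0.118 m and y of block_mid in the frame of tray_in between -0.073 and 0.073 m and z of each of block_mid, boss_mid, magnet_mid in the frame of tray_in below 0.045 m and x of boss_mid in the frame of tray_in between -0.118 and 0.118 m and y of boss_mid in the frame of tray_in between -0.073 and 0.073 m and x of magnet_mid in the frame of tray_in between -0.118 and 0.118 m and y of magnet_mid in the frame of tray_in between -0.073 and 0.073 m and value of joint cover between 1.64 and 1.85 rad and value of joint tare below 0.002 m and linear speed of each of block, boss, magnet, weight0, weight1, weight2 below 0.02 m/s); the robot touches nothing.
It fails at once if a bystander (beaker, bowl, sensor stick, tuning fork) is shifted by more than 3 cm (distance of any of beaker, bowl, sensor, fork from where it was at the start of the episode above 0.03 m).
It fails at once if a weight is slammed onto the balance (over 40 N) (contact force between any of weight0, weight1, weight2 and case above 40 N).
Of block, boss, magnet only 2 to 3 are there at a start; the rules pass over those that are not, and their reading is None.
Of weight0, weight1, weight2 only 2 to 3 are there at a start; the rules pass over those that are not, and their reading is None.
At some moment in a run one of weight0, weight1, weight2, block may be knocked a few centimetres aside while the robot is not near it.
It also fails if it takes over 210 s, if anything falls off the work surface, if the arm or the gripper's body presses on something with over 40 N, if the wrist force passes 120 N, or if a joint passes its speed limit or range.

## Robot

A 6-joint arm with a two-finger parallel gripper is mounted at the origin on the work surface. World frame = base frame: x ahead of the robot, y to its left, z up, the work surface at z = 0. Lengths are in m, angles in rad, forces in N, time in s.
With the tool pointing down it reaches from about 0.35 to 0.85 m from the base axis. Payload 8.1 kg.
Tool frame: the origin (TCP) lies at the very end of the fingers, on their centre line; the grasp point (between the pads) lies 19 mm behind it; z points along the fingers, y is the direction in which the jaws open and shut (so a half turn about z gives the same grasp; the last joint's range is limited). The gripper opens to 93 mm and grips with 3 to 60 N. Pads are 15 mm wide; open, the fingers measure 128 mm over their backs; the gripper's body (75 mm by 188 mm) begins 65 mm behind the grasp point.
Start: joints at [-1.306, 0.13, 1.488, -0, 1.523, -0.085], TCP at [0.206, -0.564, 0.219] pointing down, gripper open.
Joint ranges: [-2.96, 2.96], [-0.89, 2.26], [0.02, 2.5], [-1.34, 4.48], [0, 2.73], [-2.66, 2.66]. Speed limits (rad/s): [2.39, 2.39, 2.79, 3.14, 3.14, 3.14].

## Interface

Orientations are given as a rotation vector (axis times angle).
In Python, from plant import robot gives the robot as it stands.
- The arm moves only by the shell command python3 -m inch 'ROWS' [FORCE]. ROWS is JSON, a list that holds one entry, the list of rows, each a list of 7 numbers: the shift along the tool's x, y, z in cm, then the turn, a rotation vector about the tool's x, y, z in degrees, then the gripper command: -1 is fully open, 1 is shut, values between are in proportion. A call has 1 to 5 rows; each row shifts and turns the commanded pose from where the row before left it, along the tool's axes as they then stand; what a row does not reach is not made up. A row lasts 1/10 s, in which the tool goes at most 50 mm and 8.59 degrees, less where a joint would pass 70% of its speed; a pose out of reach is approached as far as the arm can. A call with a gripper value outside its range is refused whole. The fingers move at their own pace and stop on an object; FORCE is the grip in N (left out, the last holds). Time passes only in rows, so rows that do not move let the fingers close. It gives the time, the measured TCP pose, the force and the opening at its end, in the units of the state.
- robot.read_state(): the state, without advancing time (a new reading comes with each control period).
- robot.read_camera(name): name is "scene" or "top" or "wrist"; returns a dict with "image" (384x512x3 uint8, blue, green, red), "K" (3x3 intrinsics, pixels), "distortion" ([k1, k2, p1, p2, k3] as OpenCV has them; the pictures are not rectified), "R" (3x3) and "t" (3): a world point X has camera coordinates R X + t; the wrist camera has in their place "tool_from_camera" (4x4, takes a point from camera to tool coordinates, whose origin is the TCP and whose axes are the flange's). Camera axes: x right, y down, z forward; pixel columns grow to the right and rows downward; lengths in m; the calibration is good to about 2 mm. A picture is of the moment at which its call begins: read the wrist's pose just before it. There is no depth.
- robot.close_job(): hands the job in, once; it reports no verdict.
The state is a dict: "t": time; "q": joint angles; "dq": joint speeds; "joint_torque": joint torques, N m; "tool_pos": TCP position; "orientation": TCP orientation; "force": force on the tool from outside, world axes, zero at the start; "wrist_torque": the same for the moment, N m; "opening": finger opening in m.
Only numpy, scipy, OpenCV 4.12 (cv2) and the standard library are available. Lean on these libraries where they do the work, as an engineer would, in place of code of your own. Each camera call takes 0.05 s, during which the arm holds its last target. There are 200 camera calls.

## Working session

There is one attempt and no reset: what is moved stays moved. The work goes in short steps, Python scripts to look and compute and a shell command to move; the robot and the scene stay as the last step left them, time stands still between calls to the robot, and variables do not carry over. Pictures are saved under pics/ and viewed, about 12 in all and at most 16, crops included, and the job is handed in when it is done.

```bash
ls; mkdir -p pics; python3 - <<'E'
from plant import robot
import cv2,pickle
s=robot.read_state(); print(s)
d={}
for n in("top","scene","wrist"):
    c=robot.read_camera(n); d[n]=c; cv2.imwrite(f"pics/{n}0.png",c["image"])
    print(n,c["K"],c["distortion"],c.get("R"),c.get("t"),c.get("tool_from_camera"))
pickle.dump(d,open("c0.pkl","wb"))
E
```

```text
pics
{'t': 0.0, 'q': array([-1.30635360e+00,  1.31140630e-01,  1.48924072e+00, -8.20781681e-06,
        1.52297753e+00, -8.53775044e-02]), 'dq': array([ 0.00131586,  0.00162789, -0.00106206, -0.00084835, -0.0008854 ,
        0.00034091]), 'joint_torque': array([ 1.70460230e-04, -5.59835207e+01, -4.91761136e+01,  7.67533877e-02,
        3.57865531e-02, -1.36688841e-04]), 'tool_pos': array([ 0.2055253 , -0.56312199,  0.21762087]), 'orientation': array([-3.09192710e+00, -5.46393390e-01,  2.60746433e-04]), 'force': array([-0.84266078,  0.03793114, -0.62738796]), 'wrist_torque': array([-0.02141526, -0.01115775, -0.0162916 ]), 'opening': 0.09274611500273496}
top [[362.6064369    0.         252.53549382]
 [  0.         362.6064369  192.46585613]
 [  0.           0.           1.        ]] [-0.03288863  0.          0.          0.          0.        ] [[ 0.00182436 -0.99994206  0.01060878]
 [-0.99879252 -0.00234288 -0.04907159]
 [ 0.04909361 -0.01050645 -0.99873892]] [-0.03277901  0.49051006  1.31086644] None
scene [[372.01354486   0.         259.89162505]
 [  0.         372.01354486 188.34348045]
 [  0.           0.           1.        ]] [0.03788586 0.         0.         0.         0.        ] [[ 0.63596976  0.7717019  -0.00431727]
 [ 0.64344249 -0.5333415  -0.5491162 ]
 [-0.42605659  0.34644338 -0.83573486]] [-0.29703282 -0.2968002   1.27782923] None
wrist [[273.78308173   0.         252.88175339]
 [  0.         273.78308173 189.18621359]
 [  0.           0.           1.        ]] [-0.00216985  0.          0.          0.          0.        ] None None [[ 3.71245057e-04 -9.67867372e-01 -2.51460954e-01  6.88011502e-02]
 [ 9.99998971e-01  7.07746713e-04 -1.24774949e-03  2.46946219e-03]
 [ 1.38562668e-03 -2.51460232e-01  9.67866639e-01 -1.65461042e-01]
 [ 0.00000000e+00  0.00000000e+00  0.00000000e+00  1.00000000e+00]]
```

View pics/top0.png

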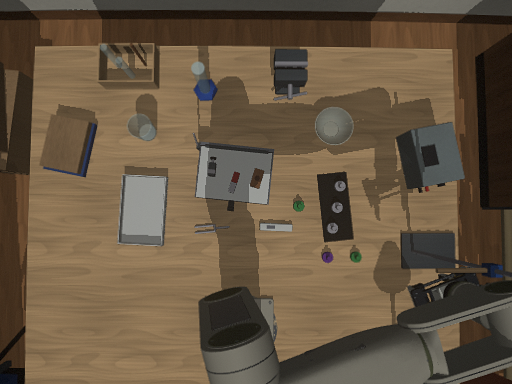

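View pics/scene0.png

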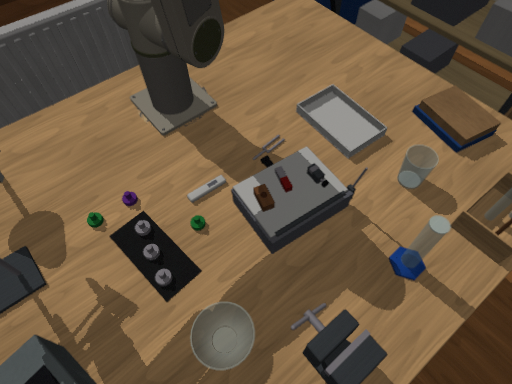

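```bash
cat > h.py <<'E'
import numpy as np, cv2, pickle
from scipy.spatial.transform import Rotation as Ro
from plant import robot
def cam(name,file=None):
    s=robot.read_state(); c=robot.read_camera(name)
    if name=="wrist":
        T=np.eye(4);T[:3,:3]=Ro.from_rotvec(s["orientation"]).as_matrix();T[:3,3]=s["tool_pos"]
        W=np.linalg.inv(T@np.array(c["tool_from_camera"])); c["R"]=W[:3,:3];c["t"]=W[:3,3]
    if file: cv2.imwrite("pics/"+file+".png",c["image"]); pickle.dump(c,open(file+".pkl","wb"))
    return c
def ray(c,px):
    p=cv2.undistortPoints(np.array(px,float).reshape(-1,1,2),c["K"],np.array(c["distortion"])).reshape(-1,2)
    d=np.c_[p,np.ones(len(p))]@c["R"]; return -c["R"].T@c["t"],d
def pt(c,px,z):
    o,d=ray(c,px); return o+d*((z-o[2])/d[:,2])[:,None]
def proj(c,X):
    return cv2.projectPoints(np.array(X,float).reshape(-1,1,3),cv2.Rodrigues(np.array(c["R"]))[0],np.array(c["t"]),c["K"],np.array(c["distortion"]))[0].reshape(-1,2)
def pose():
    s=robot.read_state(); R=Ro.from_rotvec(s["orientation"]).as_matrix()
    print("t %.2f"%s["t"],"tcp",s["tool_pos"].round(4),"x",R[:,0].round(3),"y",R[:,1].round(3),"z",R[:,2].round(3),"F",s["force"].round(1),"op %.4f"%s["opening"],"q6 %.2f"%s["q"][5])
    return s["tool_pos"],R
def go(p,yaw=None,z=(0,0,-1)):
    """print tool-frame delta (turn first assumed 0: shift in present axes) to world p; yaw = angle of tool y (jaw) axis"""
    P,R=pose(); d=R.T@(np.array(p)-P)*100
    print("shift cm in present axes",d.round(2))
    if yaw is not None:
        best=None
        for k in (0,np.pi):
            y=np.array([np.cos(yaw+k),np.sin(yaw+k),0]);zz=np.array(z,float);y-=zz*(y@zz);y/=np.linalg.norm(y)
            r=Ro.from_matrix(R.T@np.c_[np.cross(y,zz),y,zz]).as_rotvec(degrees=True)
            if best is None or np.linalg.norm(r)<np.linalg.norm(best): best=r
        print("turn deg",best.round(2))
E
python3 - <<'E'
from h import *
d=pickle.load(open("c0.pkl","rb"));c=d["top"]
for n,px,z in[("cover",(236,173),.08),("block",(257,178),.108),("mag",(235,182),.1),("boss",(212,165),.11),("tray",(143,210),.004),("w0",(340,186),.03),("w1",(337,208),.03),("w2",(332,228),.03),("handle",(231,206),.075),("sensor",(276,226),.016),("fork",(212,228),.01)]:
    print(n,pt(c,[px],z)[0].round(3))
go((.45,0.08,.36),0.0)
go((.45,0.08,.36),np.pi/2)
E
```

```text
cover [0.555 0.026 0.08 ]
block [ 0.535 -0.046  0.108]
mag [0.522 0.029 0.1  ]
boss [0.579 0.107 0.11 ]
tray [0.426 0.369 0.004]
w0 [ 0.514 -0.348  0.03 ]
w1 [ 0.434 -0.336  0.03 ]
w2 [ 0.362 -0.318  0.03 ]
handle [0.44  0.043 0.075]
sensor [ 0.369 -0.117  0.016]
fork [0.361 0.115 0.01 ]
t 0.15 tcp [ 0.2055 -0.5632  0.2178] x [0.939 0.343 0.   ] y [ 0.343 -0.939 -0.001] z [-0.     0.001 -1.   ] F [ 0.4  0.1 -0.3] op 0.0929 q6 -0.09
shift cm in present axes [ 45.01 -52.07 -14.14]
turn deg [-7.000e-02 -6.000e-02 -6.996e+01]
t 0.15 tcp [ 0.2055 -0.5632  0.2178] x [0.939 0.343 0.   ] y [ 0.343 -0.939 -0.001] z [-0.     0.001 -1.   ] F [ 0.4  0.1 -0.3] op 0.0929 q6 -0.09
shift cm in present axes [ 45.01 -52.07 -14.14]
turn deg [-8.000e-02  1.000e-02  2.004e+01]
```

```bash
python3 -m inch '[[[0,0,-4.7,0,0,6.7,-1],[0,0,-4.7,0,0,6.7,-1],[0,0,-4.7,0,0,6.6,-1],[3.2,-3.9,0,0,0,0,-1],[3.2,-3.9,0,0,0,0,-1]]]'
python3 -m inch '[[[3.2,-3.9,0,0,0,0,-1],[3.2,-3.9,0,0,0,0,-1],[3.2,-3.9,0,0,0,0,-1],[3.2,-3.9,0,0,0,0,-1],[0,0,0,0,0,0,-1]]]'
python3 -m inch '[[[0,0,0,0,0,0,-1],[0,0,0,0,0,0,-1],[0,0,0,0,0,0,-1]]]'
python3 - <<'E'
from h import *
pose(); cam("wrist","w1")
E
python3 -m inch '[[[0.6,-4.5,0,0,0,0,-1],[0.6,-4.5,0,0,0,0,-1],[0.6,-4.5,0,0,0,0,-1],[0.6,-4.5,0,0,0,0,-1],[0.6,-4.5,0,0,0,0,-1]]]'
python3 -m inch '[[[0.6,-4.5,0,0,0,0,-1],[0.6,-4.5,0,0,0,0,-1],[0.6,-4.5,0,0,0,0,-1],[0.6,-4.5,0,0,0,0,-1],[0,0,0,0,0,0,-1]]]'
python3 -m inch '[[[0,0,0,0,0,0,-1],[0,0,0,0,0,0,-1],[0,0,0,0,0,0,-1]]]'
python3 - <<'E'
from h import *
pose(); cam("wrist","w2")
E
```

```text
t: 0.65
tool_pos: [0.2692, -0.4869, 0.3616]
orientation: [3.138, -0.004, 0.002]
force: [1.5, -0.8, -0.6]
opening: 0.0928
t: 1.15
tool_pos: [0.399, -0.327, 0.3597]
orientation: [-3.14, -0.012, -0.002]
force: [0.2, -0.4, 0.1]
opening: 0.0927
t: 1.45
tool_pos: [0.3949, -0.3327, 0.3594]
orientation: [-3.141, 0.002, 0.001]
force: [-0.7, -0.0, 0.3]
opening: 0.093
t 1.45 tcp [ 0.3949 -0.3327  0.3594] x [ 1.    -0.001 -0.001] y [-0.001 -1.    -0.   ] z [-0.001  0.    -1.   ] F [-0.7 -0.   0.3] op 0.0930 q6 0.77
t: 2.0
tool_pos: [0.4253, -0.106, 0.3597]
orientation: [3.141, -0.003, 0.001]
force: [0.9, 0.7, -0.4]
opening: 0.0926
t: 2.5
tool_pos: [0.4495, 0.0772, 0.3594]
orientation: [-3.14, -0.008, 0.001]
force: [0.1, -0.5, -0.0]
opening: 0.0931
t: 2.8
tool_pos: [0.4496, 0.0719, 0.3597]
orientation: [3.141, -0.003, 0.0]
force: [0.5, 1.0, -0.5]
opening: 0.093
t 2.80 tcp [0.4496 0.0719 0.3597] x [ 1.    -0.002  0.   ] y [-0.002 -1.     0.   ] z [ 0. -0. -1.] F [ 0.5  1.  -0.5] op 0.0930 q6 1.62
```

View pics/w2.png

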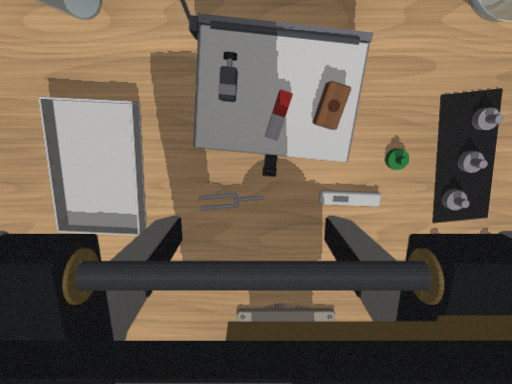

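View pics/w1.png

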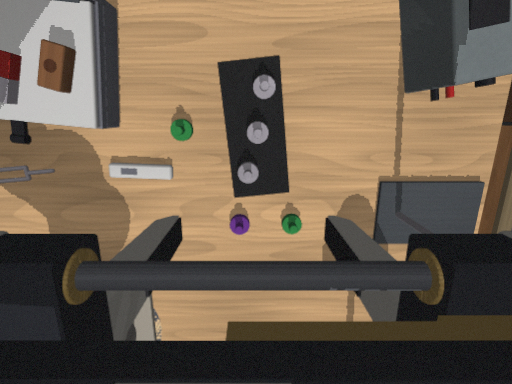

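```bash
cat > m.py <<'E'
from h import *
def rects(c,mask,z,poly=None,amin=30):
    if poly is not None:
        m=np.zeros(mask.shape,np.uint8);cv2.fillPoly(m,[np.array(poly,np.int32)],255);mask=mask&m
    out=[]
    for k in cv2.findContours(mask,cv2.RETR_EXTERNAL,cv2.CHAIN_APPROX_NONE)[0]:
        if cv2.contourArea(k)<amin: continue
        X=pt(c,k.reshape(-1,2),z)[:,:2]
        (a,b),(w,h),an=cv2.minAreaRect((X*1000).astype(np.float32))
        if w<h: w,h,an=h,w,an+90
        out.append((a,b,w,h,(an+90)%180-90)); print("px",cv2.boundingRect(k),"ctr mm %.1f %.1f size %.1f %.1f long-axis deg %.1f"%out[-1])
    return out
E
python3 - <<'E'
from m import *
c=pickle.load(open("w2.pkl","rb"));hsv=cv2.cvtColor(c["image"],cv2.COLOR_BGR2HSV);H,S,V=cv2.split(hsv)
P=[(206,34),(362,42),(346,156),(199,144)]
print("sat brown/red");
print(hsv[105,335],hsv[100,285],hsv[130,275],hsv[90,229],hsv[70,230],hsv[120,220],hsv[60,320])
print("brown");rects(c,((H>5)&(H<25)&(S>90)).astype(np.uint8)*255,.108,P)
print("red");rects(c,(((H<5)|(H>170))&(S>130)).astype(np.uint8)*255,.10,P)
print("dark");rects(c,((V<75)&(S<90)).astype(np.uint8)*255,.11,P)
print("magnet grey");rects(c,((V<150)&(S<60)).astype(np.uint8)*255,.10,[(270,85),(300,85),(290,140),(262,140)])
print("handle");rects(c,(V<50).astype(np.uint8)*255,.08,[(255,150),(285,153),(285,185),(255,185)])
print("tray corners top", pt(c,[(43,99),(135,102),(139,235),(56,233)],.035).round(4))
print("cover corners",pt(c,[(203,20),(370,37),(349,161),(195,148)],.08).round(4))
im=cv2.resize(c["image"][10:190,185:375],None,fx=3.2,fy=3.2,interpolation=cv2.INTER_CUBIC);cv2.imwrite("pics/w2c.png",im)
E
```

```text
sat brown/red
[ 10 134  78] [  2 197 132] [150  10 104] [138  13 102] [108  23  56] [  0   2 128] [  0   4 191]
brown
px (314, 81, 37, 48) ctr mm 537.3 -44.6 size 62.4 36.1 long-axis deg -16.6
red
px (273, 90, 19, 27) ctr mm 540.8 26.5 size 34.4 18.9 long-axis deg -17.6
dark
px (219, 94, 17, 8) ctr mm 547.9 106.9 size 23.2 9.6 long-axis deg 89.9
px (220, 66, 18, 21) ctr mm 577.6 104.5 size 25.5 24.6 long-axis deg -6.5
px (223, 52, 14, 9) ctr mm 602.9 102.1 size 18.1 10.2 long-axis deg 89.0
magnet grey
px (262, 85, 29, 56) ctr mm 526.1 35.3 size 81.3 37.0 long-axis deg -3.2
handle
px (263, 155, 14, 21) ctr mm 444.4 42.7 size 33.8 20.4 long-axis deg -2.9
tray corners top [[0.5513 0.4281 0.035 ]
 [0.5461 0.2713 0.035 ]
 [0.3004 0.2906 0.035 ]
 [0.3047 0.4509 0.035 ]]
cover corners [[ 0.6568  0.1418  0.08  ]
 [ 0.6342 -0.1025  0.08  ]
 [ 0.4509 -0.0874  0.08  ]
 [ 0.4724  0.1634  0.08  ]]
```

View pics/w2c.png

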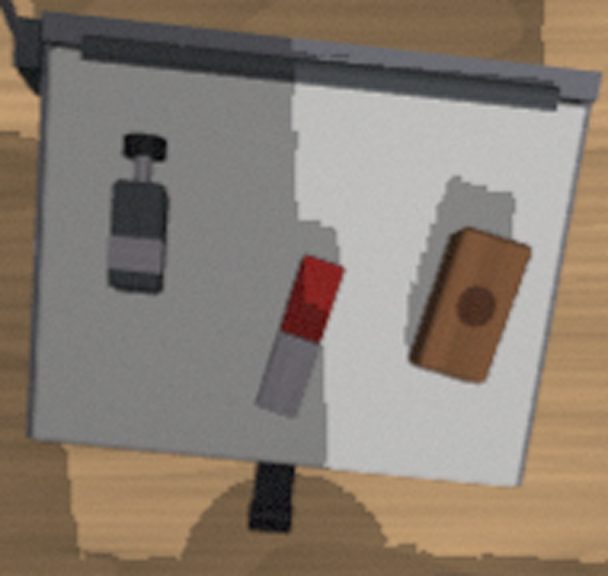

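```bash
python3 - <<'E'
from m import *
c=pickle.load(open("w2.pkl","rb"))
f=lambda L,z: pt(c,np.array(L,float)/3.2+[185,10],z)[:,:2]*1000
def sh(n,L,z):
    X=f(L,z);m=X.mean(0);d=(X[0]+X[1]-X[2]-X[3])/2;print(n,m.round(1),"len %.1f yaw %.1f wid %.1f"%(np.hypot(*d),np.degrees(np.arctan2(d[1],d[0])),np.hypot(*(X[0]-X[1]+X[3]-X[2])/2)))
sh("block",[(468,226),(531,245),(481,382),(412,362)],.108)
sh("magnet",[(305,256),(344,268),(297,417),(256,405)],.10)
sh("boss",[(113,182),(168,182),(162,292),(108,290)],.11)
sh("handle",[(257,464),(296,464),(290,532),(248,530)],.083)
sh("coverfront",[(35,438),(520,486)][:1]*2+[(520,486)]*2,.08)
T=pt(c,[(43,99),(135,102),(139,235),(56,233)],.035)[:,:2];print("tray",T.mean(0),np.degrees(np.arctan2(*(T[0]+T[1]-T[2]-T[3])[::-1])))
E
python3 - <<'E'
from h import *
go((.5373,-.0446,.20),np.radians(-18+90))
E
```

```text
block [537.  -46.7] len 62.7 yaw -18.5 wid 31.9
magnet [522.6  30.9] len 70.6 yaw -17.3 wid 19.7
boss [566. 105.] len 45.8 yaw -4.5 wid 24.3
handle [444.   41.5] len 34.7 yaw -5.5 wid 20.7
coverfront [461.8  38.3] len 248.1 yaw 84.3 wid 0.0
tray [0.42562564 0.36021811] -4.8879223208892455
t 2.85 tcp [0.4496 0.0719 0.3597] x [ 1.    -0.002  0.   ] y [-0.002 -1.     0.   ] z [ 0. -0. -1.] F [ 0.6 -0.  -0.5] op 0.0933 q6 1.62
shift cm in present axes [ 8.79 11.63 15.97]
turn deg [ 1.000e-02 -1.000e-02  1.789e+01]
```

```bash
python3 -m inch '[[[2.9,3.9,0,0,0,0,-0.3],[2.9,3.9,0,0,0,0,-0.3],[2.9,4.0,0,0,0,0,-0.3],[0,0,4.5,0,0,6,-0.3],[0,0,4.5,0,0,6,-0.3]]]' 30
python3 -m inch '[[[0,0,4.5,0,0,6,-0.3],[0,0,4.5,0,0,0,-0.3],[0,0,0,0,0,0,-0.3],[0,0,0,0,0,0,-0.3]]]'
python3 - <<'E'
from h import *
go((.537,-.046,.083),np.radians(72))
E
```

```text
t: 3.35
tool_pos: [0.5381, -0.0476, 0.2697]
orientation: [3.123, -0.341, 0.005]
force: [-0.3, 0.5, -0.2]
opening: 0.0616
t: 3.75
tool_pos: [0.5361, -0.0453, 0.1801]
orientation: [3.103, -0.492, -0.002]
force: [1.1, -0.4, 1.6]
opening: 0.0606
t 3.75 tcp [ 0.5361 -0.0453  0.1801] x [ 0.951 -0.309 -0.001] y [-0.309 -0.951  0.   ] z [-0.001  0.    -1.   ] F [ 1.1 -0.4  1.6] op 0.0606 q6 1.71
shift cm in present axes [0.12 0.04 9.71]
turn deg [ 0.01  0.08 -0.01]
```

```bash
python3 -m inch '[[[0.1,0,3,0,0,0,-0.3],[0,0,3,0,0,0,-0.3],[0,0,2,0,0,0,-0.3],[0,0,1.7,0,0,0,-0.3],[0,0,0,0,0,0,-0.3]]]'
python3 -m inch '[[[0,0,0,0,0,0,1],[0,0,0,0,0,0,1],[0,0,0,0,0,0,1],[0,0,0,0,0,0,1],[0,0,0,0,0,0,1]]]' 25
python3 -m inch '[[[0,0,-2,0,0,0,1],[0,0,-4,0,0,0,1],[0,0,-4,0,0,0,1],[0,0,0,0,0,0,1],[0,0,0,0,0,0,1]]]'
python3 - <<'E'
from h import *
a=np.radians(-4.9);X=np.array([.4256,.3602]);u=np.array([np.cos(a),np.sin(a)])
for k in(.082,0,-.078): print((X+k*u).round(4))
go((*(X+.082*u),.12),a+np.pi/2)
E
```

```text
t: 4.25
tool_pos: [0.5384, -0.0453, 0.0839]
orientation: [3.103, -0.491, 0.002]
force: [-0.6, 0.7, 0.5]
opening: 0.0607
t: 4.75
tool_pos: [0.5384, -0.045, 0.084]
orientation: [3.103, -0.49, 0.003]
force: [-0.2, -0.5, 6.0]
opening: 0.0335
t: 5.25
tool_pos: [0.5384, -0.045, 0.184]
orientation: [3.103, -0.49, 0.004]
force: [0.4, -0.0, -1.4]
opening: 0.0338
[0.5073 0.3532]
[0.4256 0.3602]
[0.3479 0.3669]
t 5.25 tcp [ 0.5384 -0.045   0.184 ] x [ 0.951 -0.308  0.003] y [-0.308 -0.951 -0.   ] z [ 0.003 -0.    -1.   ] F [ 0.4 -0.  -1.4] op 0.0338 q6 1.71
shift cm in present axes [-15.25 -36.91   6.37]
turn deg [ -0.    -0.16 -13.06]
```

```bash
python3 -m inch '[[[-1.7,-4.1,0,0,0,0,1],[-1.7,-4.1,0,0,0,0,1],[-1.7,-4.1,0,0,0,0,1],[-1.7,-4.1,0,0,0,0,1],[-1.7,-4.1,0,0,0,0,1]]]'
python3 -m inch '[[[-1.7,-4.1,0,0,0,0,1],[-1.7,-4.1,0,0,0,0,1],[-1.7,-4.1,0,0,0,0,1],[-1.7,-4.1,0,0,0,0,1],[0,0,3,0,0,-6.5,1]]]'
python3 -m inch '[[[0,0,3,0,0,-6.5,1],[0,0,0,0,0,0,1],[0,0,0,0,0,0,1],[0,0,0,0,0,0,1]]]'
python3 - <<'E'
from h import *
go((.5073,.3532,.010),np.radians(85.1))
E
```

```text
t: 5.75
tool_pos: [0.5182, 0.1778, 0.1804]
orientation: [3.102, -0.49, -0.005]
force: [0.4, -0.1, -0.4]
opening: 0.0336
t: 6.25
tool_pos: [0.5059, 0.3595, 0.1548]
orientation: [-3.122, 0.307, -0.006]
force: [-0.4, -0.7, -0.6]
opening: 0.0337
t: 6.65
tool_pos: [0.5064, 0.3534, 0.1239]
orientation: [-3.138, 0.141, -0.002]
force: [0.1, 0.4, 0.3]
opening: 0.034
t 6.65 tcp [0.5064 0.3534 0.1239] x [ 0.996 -0.09   0.001] y [-0.09  -0.996 -0.001] z [ 0.001  0.001 -1.   ] F [0.1 0.4 0.3] op 0.0340 q6 2.19
shift cm in present axes [ 0.08  0.02 11.39]
turn deg [-0.05 -0.07 -0.24]
```

Lower, release to 60 mm, lift, then head to the magnet (522.6, 30.9, yaw −17.3).

```bash
python3 -m inch '[[[0.1,0,4,0,0,0,1],[0,0,3.5,0,0,0,1],[0,0,2.5,0,0,0,1],[0,0,1.4,0,0,0,1],[0,0,0,0,0,0,1]]]'
python3 -m inch '[[[0,0,0,0,0,0,-0.3],[0,0,0,0,0,0,-0.3],[0,0,0,0,0,0,-0.3],[0,0,-4,0,0,0,-0.3],[0,0,-4,0,0,0,-0.3]]]'
python3 -m inch '[[[0,0,-4,0,0,0,-0.3],[0,0,-4,0,0,0,-0.3],[0,0,-2,0,0,0,-0.3],[0,0,0,0,0,0,-0.3],[0,0,0,0,0,0,-0.3]]]'
python3 - <<'E'
from h import *
go((.5226,.0309,.182),np.radians(-17.3+90))
E
```

```text
t: 7.15
tool_pos: [0.5072, 0.3532, 0.0087]
orientation: [-3.138, 0.139, -0.0]
force: [-0.9, -0.3, -1.0]
opening: 0.0339
t: 7.65
tool_pos: [0.5056, 0.3526, 0.0885]
orientation: [3.137, -0.136, -0.004]
force: [0.6, 0.4, 0.3]
opening: 0.0597
t: 8.15
tool_pos: [0.5069, 0.3534, 0.189]
orientation: [-3.138, 0.136, -0.002]
force: [-0.7, -0.6, -1.2]
opening: 0.0605
t 8.15 tcp [0.5069 0.3534 0.189 ] x [ 0.996 -0.086  0.001] y [-0.086 -0.996 -0.001] z [ 0.001  0.001 -1.   ] F [-0.7 -0.6 -1.2] op 0.0605 q6 2.18
shift cm in present axes [ 4.35 32.    0.68]
turn deg [-0.04 -0.05 12.34]
```

```bash
python3 -m inch '[[[0.55,4,0,0,0,0,-0.3],[0.55,4,0,0,0,0,-0.3],[0.55,4,0,0,0,0,-0.3],[0.55,4,0,0,0,0,-0.3],[0.55,4,0,0,0,0,-0.3]]]'
python3 -m inch '[[[0.55,4,0,0,0,0,-0.3],[0.55,4,0,0,0,0,-0.3],[0.5,4,0,0,0,0,-0.3],[0,0,2,0,0,6.2,-0.3],[0,0,2,0,0,6.1,-0.3]]]'
python3 -m inch '[[[0,0,0,0,0,0,-0.3],[0,0,0,0,0,0,-0.3],[0,0,0,0,0,0,-0.3]]]'
python3 - <<'E'
from h import *
cam("wrist","w3")
go((.5226,.0309,.083),np.radians(-17.3+90))
E
```

```text
t: 8.65
tool_pos: [0.5153, 0.1499, 0.1861]
orientation: [3.138, -0.135, -0.006]
force: [2.1, -0.2, -0.1]
opening: 0.0604
t: 9.15
tool_pos: [0.5216, 0.0292, 0.1465]
orientation: [3.104, -0.482, -0.003]
force: [-0.7, 0.2, -1.4]
opening: 0.0606
t: 9.45
tool_pos: [0.5226, 0.031, 0.149]
orientation: [-3.107, 0.467, -0.0]
force: [-0.1, 0.1, -0.5]
opening: 0.0605
t 9.50 tcp [0.5229 0.0311 0.1494] x [ 0.956 -0.294  0.001] y [-0.294 -0.956 -0.   ] z [ 0.001 -0.    -1.   ] F [ 0.  -0.4 -0.1] op 0.0605 q6 1.83
shift cm in present axes [-0.03  0.03  6.64]
turn deg [-0.02 -0.06  0.19]
```

View pics/w3.png

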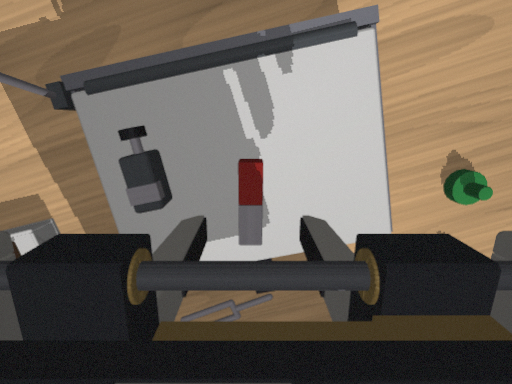

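The magnet sits centred between the fingers (columns 238–264, centre ~251) and aligned. I'll grasp it.

```bash
python3 -m inch '[[[0,0,2.5,0,0,0,-0.3],[0,0,2.5,0,0,0,-0.3],[0,0,1.6,0,0,0,-0.3],[0,0,0,0,0,0,-0.3],[0,0,0,0,0,0,1]]]'
python3 -m inch '[[[0,0,0,0,0,0,1],[0,0,0,0,0,0,1],[0,0,0,0,0,0,1],[0,0,0,0,0,0,1],[0,0,0,0,0,0,1]]]' 25
python3 -m inch '[[[0,0,-2,0,0,0,1],[0,0,-4,0,0,0,1],[0,0,-4,0,0,0,1],[0,0,0,0,0,0,1],[0,0,0,0,0,0,1]]]'
python3 - <<'E'
from h import *
go((.4256,.3602,.12),np.radians(85.1))
E
```

```text
t: 10.0
tool_pos: [0.5229, 0.031, 0.0835]
orientation: [-3.106, 0.469, -0.001]
force: [-0.0, 1.5, 0.0]
opening: 0.056
t: 10.5
tool_pos: [0.5226, 0.0309, 0.0829]
orientation: [-3.106, 0.471, -0.001]
force: [-0.2, 0.9, 0.8]
opening: 0.0199
t: 11.0
tool_pos: [0.5231, 0.0307, 0.1835]
orientation: [-3.106, 0.471, -0.003]
force: [0.6, 0.2, -1.4]
opening: 0.0196
t 11.00 tcp [0.5231 0.0307 0.1835] x [ 0.955 -0.297  0.002] y [-0.297 -0.955 -0.001] z [ 0.002 -0.    -1.   ] F [ 0.6  0.2 -1.4] op 0.0196 q6 1.83
shift cm in present axes [-19.1  -28.57   6.32]
turn deg [ -0.02  -0.12 -12.36]
```

```bash
python3 -m inch '[[[-2.4,-3.6,0,0,0,0,1],[-2.4,-3.6,0,0,0,0,1],[-2.4,-3.6,0,0,0,0,1],[-2.4,-3.6,0,0,0,0,1],[-2.4,-3.6,0,0,0,0,1]]]'
python3 -m inch '[[[-2.4,-3.6,0,0,0,0,1],[-2.4,-3.6,0,0,0,0,1],[-2.4,-3.4,0,0,0,0,1],[0,0,3,0,0,-6.2,1],[0,0,3,0,0,-6.2,1]]]'
python3 -m inch '[[[0,0,0,0,0,0,1],[0,0,0,0,0,0,1],[0,0,4,0,0,0,1],[0,0,3.5,0,0,0,1],[0,0,2.5,0,0,0,1]]]'
python3 -m inch '[[[0,0,1.3,0,0,0,1],[0,0,0,0,0,0,1],[0,0,0,0,0,0,1],[0,0,0,0,0,0,-0.3],[0,0,0,0,0,0,-0.3]]]'
python3 -m inch '[[[0,0,0,0,0,0,-0.3],[0,0,-4,0,0,0,-0.3],[0,0,-4,0,0,0,-0.3],[0,0,-4,0,0,0,-0.3],[0,0,-4,0,0,0,-0.3]]]'
python3 -m inch '[[[0,0,-2,0,0,0,-0.3],[0,0,0,0,0,0,-0.3],[0,0,0,0,0,0,-0.3]]]'
python3 - <<'E'
from h import *
go((.566,.105,.182),np.radians(85.5))
E
```

```text
t: 11.5
tool_pos: [0.4591, 0.2392, 0.1801]
orientation: [3.104, -0.471, -0.005]
force: [0.6, 0.4, -1.5]
opening: 0.0197
t: 12.0
tool_pos: [0.4225, 0.3619, 0.1203]
orientation: [3.138, -0.122, -0.002]
force: [-0.7, -1.0, -1.9]
opening: 0.0198
t: 12.5
tool_pos: [0.4244, 0.3606, 0.0223]
orientation: [-3.138, 0.139, -0.001]
force: [-0.8, 0.2, -1.4]
opening: 0.0198
t: 13.0
tool_pos: [0.4254, 0.3618, 0.0118]
orientation: [-3.137, 0.134, -0.004]
force: [0.4, 0.6, 0.4]
opening: 0.031
t: 13.5
tool_pos: [0.4238, 0.3608, 0.1718]
orientation: [-3.138, 0.133, -0.001]
force: [0.2, 0.2, 1.4]
opening: 0.06
t: 13.8
tool_pos: [0.424, 0.361, 0.1898]
orientation: [-3.138, 0.133, -0.001]
force: [0.5, 0.8, -0.5]
opening: 0.0605
t 13.80 tcp [0.424  0.361  0.1898] x [ 0.996 -0.085  0.001] y [-0.085 -0.996 -0.001] z [ 0.001  0.001 -1.   ] F [ 0.5  0.8 -0.5] op 0.0605 q6 2.27
shift cm in present axes [16.31 24.3   0.77]
turn deg [-0.04 -0.04 -0.36]
```

```bash
python3 -m inch '[[[2.7,4.1,0,0,0,0,-0.3],[2.7,4.1,0,0,0,0,-0.3],[2.7,4.1,0,0,0,0,-0.3],[2.7,4.0,0,0,0,0,-0.3],[2.7,4.0,0,0,0,0,-0.3]]]'
python3 -m inch '[[[2.8,4.0,0,0,0,0,-0.3],[0,0,3,0,0,0,-0.3],[0,0,0,0,0,0,-0.3],[0,0,0,0,0,0,-0.3],[0,0,0,0,0,0,-0.3]]]'
python3 - <<'E'
from m import *
c=cam("wrist","w4")
V=c["image"].max(2);S=cv2.cvtColor(c["image"],cv2.COLOR_BGR2HSV)[...,1]
print("dark");rects(c,((V<75)&(S<90)).astype(np.uint8)*255,.11,[(195,60),(310,60),(310,225),(195,225)])
go((.566,.105,.084),np.radians(85.5))
E
```

```text
t: 14.3
tool_pos: [0.5405, 0.1451, 0.1871]
orientation: [3.138, -0.133, -0.006]
force: [0.7, 1.7, 0.9]
opening: 0.0603
t: 14.8
tool_pos: [0.5653, 0.1059, 0.1598]
orientation: [-3.139, 0.131, 0.001]
force: [0.2, -0.3, 0.6]
opening: 0.0602
dark
px (236, 221, 28, 5) ctr mm 549.8 107.8 size 22.7 3.6 long-axis deg 85.3
px (236, 170, 28, 34) ctr mm 581.1 105.1 size 27.6 22.2 long-axis deg -4.7
px (239, 148, 23, 12) ctr mm 607.9 102.3 size 17.3 8.6 long-axis deg 85.3
px (196, 94, 115, 15) ctr mm 647.1 96.6 size 85.8 9.7 long-axis deg 84.3
t 14.85 tcp [0.5657 0.106  0.1604] x [ 0.997 -0.083  0.001] y [-0.083 -0.997 -0.   ] z [ 0.001  0.    -1.   ] F [0.2 0.1 1.2] op 0.0603 q6 1.75
shift cm in present axes [0.03 0.1  7.64]
turn deg [-0.01 -0.04 -0.26]
```

View pics/w4.png

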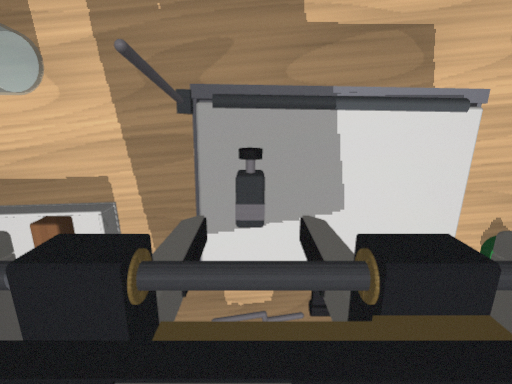

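The boss is centred (columns 236–264) between the fingers; nothing else left on the cover. I'll grasp it.

```bash
python3 -m inch '[[[0.2,0.1,3,0,0,0,-0.3],[0,0,3,0,0,0,-0.3],[0,0,1.6,0,0,0,-0.3],[0,0,0,0,0,0,-0.3],[0,0,0,0,0,0,1]]]'
python3 -m inch '[[[0,0,0,0,0,0,1],[0,0,0,0,0,0,1],[0,0,0,0,0,0,1],[0,0,0,0,0,0,1],[0,0,0,0,0,0,1]]]' 35
python3 -m inch '[[[0,0,-2,0,0,0,1],[0,0,-4,0,0,0,1],[0,0,-4,0,0,0,1],[0,0,0,0,0,0,1],[0,0,0,0,0,0,1]]]'
python3 - <<'E'
from h import *
go((.346,.367,.12),np.radians(85.1))
E
```

```text
t: 15.35
tool_pos: [0.5681, 0.1042, 0.0849]
orientation: [-3.139, 0.132, -0.001]
force: [-0.1, 0.1, 0.9]
opening: 0.0564
t: 15.85
tool_pos: [0.5681, 0.104, 0.0843]
orientation: [-3.138, 0.133, -0.002]
force: [-0.3, 1.6, 3.6]
opening: 0.024
t: 16.35
tool_pos: [0.5683, 0.1036, 0.1845]
orientation: [-3.139, 0.133, -0.003]
force: [-0.7, -0.8, -1.3]
opening: 0.0236
t 16.35 tcp [0.5683 0.1036 0.1845] x [ 0.996 -0.085  0.002] y [-0.085 -0.996 -0.   ] z [ 0.002 -0.    -1.   ] F [-0.7 -0.8 -1.3] op 0.0236 q6 1.75
shift cm in present axes [-24.39 -24.36   6.4 ]
turn deg [-0.01 -0.11  0.03]
```

```bash
python3 -m inch '[[[-3.2,-3.0,0,0,0,0,1],[-3.2,-3.0,0,0,0,0,1],[-3.2,-3.0,0,0,0,0,1],[-3.2,-3.1,0,0,0,0,1],[-3.2,-3.1,0,0,0,0,1]]]'
python3 -m inch '[[[-3.1,-3.1,0,0,0,0,1],[-3.1,-3.1,0,0,0,0,1],[-3.1,-3.1,0,0,0,0,1],[0,0,3,0,0,0,1],[0,0,3,0,0,0,1]]]'
python3 -m inch '[[[0,0,0,0,0,0,1],[0,0,0,0,0,0,1],[0,0,0,0,0,0,1]]]'
python3 - <<'E'
from h import *
a=np.radians(-4.9);p=np.array([.4256,.3602])-.087*np.array([np.cos(a),np.sin(a)])
go((*p,.0095),np.radians(85.1))
E
```

```text
t: 16.85
tool_pos: [0.4185, 0.2689, 0.181]
orientation: [3.137, -0.134, -0.006]
force: [0.8, 0.6, -1.9]
opening: 0.0237
t: 17.35
tool_pos: [0.3346, 0.3699, 0.1215]
orientation: [3.138, -0.128, -0.001]
force: [0.2, 0.3, -1.4]
opening: 0.0238
t: 17.65
tool_pos: [0.3369, 0.3693, 0.1246]
orientation: [-3.138, 0.134, -0.001]
force: [0.3, -0.2, -1.0]
opening: 0.0239
t 17.65 tcp [0.3369 0.3693 0.1246] x [ 0.996 -0.085  0.001] y [-0.085 -0.996 -0.001] z [ 0.001  0.    -1.   ] F [ 0.3 -0.2 -1. ] op 0.0239 q6 2.39
shift cm in present axes [ 0.21  0.16 11.51]
turn deg [-0.03 -0.03  0.  ]
```

```bash
python3 -m inch '[[[0.2,0.1,4,0,0,0,1],[0,0,3.5,0,0,0,1],[0,0,2.5,0,0,0,1],[0,0,1.4,0,0,0,1],[0,0,0,0,0,0,1]]]'
python3 -m inch '[[[0,0,0,0,0,0,1],[0,0,0,0,0,0,-0.3],[0,0,0,0,0,0,-0.3],[0,0,0,0,0,0,-0.3],[0,0,-3,0,0,0,-0.3]]]'
python3 -m inch '[[[0,0,-4,0,0,0,-0.3],[0,0,-4,0,0,0,-0.3],[0,0,-4,0,0,0,-0.3],[0,0,-3,0,0,0,-0.3],[0,0,0,0,0,0,-0.3]]]'
python3 - <<'E'
from h import *
go((.4345,.0415,.182),np.radians(84.3))
E
```

```text
t: 18.15
tool_pos: [0.3387, 0.3681, 0.0096]
orientation: [-3.139, 0.134, -0.0]
force: [-0.2, -1.2, -1.2]
opening: 0.0239
t: 18.65
tool_pos: [0.3357, 0.3659, 0.0366]
orientation: [3.134, -0.133, -0.008]
force: [-0.4, -0.7, -0.2]
opening: 0.0512
t: 19.15
tool_pos: [0.3406, 0.3703, 0.1958]
orientation: [-3.132, 0.133, -0.011]
force: [0.4, 0.1, -0.0]
opening: 0.0605
t 19.15 tcp [0.3406 0.3703 0.1958] x [ 0.996 -0.085  0.007] y [-0.085 -0.996 -0.007] z [ 0.007  0.007 -1.   ] F [ 0.4  0.1 -0. ] op 0.0605 q6 2.38
shift cm in present axes [12.13 31.98  1.24]
turn deg [-0.41 -0.39  0.85]
```

```bash
python3 -m inch '[[[1.5,4,0,0,0,0.8,-0.3],[1.5,4,0,0,0,0,-0.3],[1.5,4,0,0,0,0,-0.3],[1.5,4,0,0,0,0,-0.3],[1.5,4,0,0,0,0,-0.3]]]'
python3 -m inch '[[[1.5,4,0,0,0,0,-0.3],[1.5,4,0,0,0,0,-0.3],[1.5,4,0,0,0,0,-0.3],[0,0,0,0,0,0,-0.3],[0,0,0,0,0,0,-0.3]]]'
python3 -m inch '[[[0,0,0,0,0,0,-0.3]]]'
python3 - <<'E'
from m import *
c=cam("wrist","w5"); go((.4345,.0415,.058),np.radians(84.3))
im=c["image"]
# tray check by top camera
t=cam("top","t1")
a=cv2.resize(t["image"][165:255,110:180],None,fx=4,fy=4,interpolation=cv2.INTER_CUBIC)
b=im
o=np.zeros((384,800,3),np.uint8);o[:360,:280]=a;o[:,288:800]=b;cv2.imwrite("pics/j1.png",o)
print(proj(c,[(.4345,.0415,.083)]))
E
```

```text
t: 19.65
tool_pos: [0.3934, 0.1602, 0.189]
orientation: [3.138, -0.154, -0.001]
force: [0.8, 0.6, -0.1]
opening: 0.0605
t: 20.15
tool_pos: [0.4263, 0.0373, 0.1889]
orientation: [-3.137, 0.16, 0.002]
force: [-0.2, -0.2, 0.4]
opening: 0.0602
t: 20.25
tool_pos: [0.4262, 0.0388, 0.1892]
orientation: [-3.137, 0.154, 0.001]
force: [0.2, 0.2, -1.0]
opening: 0.0605
t 20.30 tcp [0.4263 0.0391 0.1893] x [ 0.995 -0.097 -0.001] y [-0.097 -0.995 -0.   ] z [-0.001  0.    -1.   ] F [ 0.1  0.2 -0.7] op 0.0603 q6 1.64
shift cm in present axes [ 0.8  -0.32 13.13]
turn deg [-0.02  0.04  0.12]
[[247.29665441 180.770321  ]]
```

View pics/j1.png

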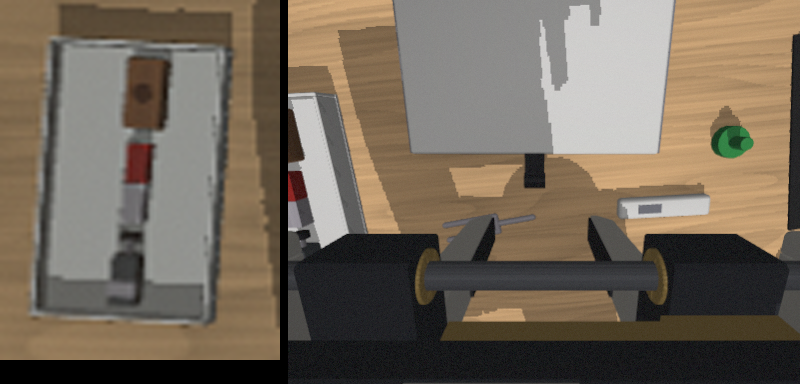

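```bash
python3 -m inch '[[[0.8,-0.3,3.5,0,0,0,-0.3],[0,0,3.5,0,0,0,-0.3],[0,0,3.5,0,0,0,-0.3],[0,0,2.4,0,0,0,-0.3],[0,0,0,0,0,0,-0.3]]]'
python3 -m inch '[[[0,0,0,0,0,0,1],[0,0,0,0,0,0,1],[0,0,0,0,0,0,1],[0,0,0,0,0,0,1],[0,0,0,0,0,0,1]]]' 40
python3 - <<'E'
from h import *
pose()
th=np.radians(np.arange(0,101,5)); print(np.c_[np.degrees(th[1:]),-20.8*np.diff(np.cos(th)),-20.8*np.diff(np.sin(th))].round(2))
E
```

```text
t: 20.85
tool_pos: [0.4314, 0.0414, 0.0569]
orientation: [3.138, -0.152, -0.011]
force: [-0.8, 0.7, -0.6]
opening: 0.0604
t: 21.35
tool_pos: [0.4361, 0.0426, 0.0618]
orientation: [-3.133, 0.156, -0.004]
force: [3.4, 27.0, 0.8]
opening: 0.0252
t 21.35 tcp [0.4361 0.0426 0.0618] x [ 0.995 -0.099  0.002] y [-0.099 -0.995 -0.005] z [ 0.003  0.005 -1.   ] F [ 3.4 27.   0.8] op 0.0252 q6 1.64
[[ 5.00e+00  8.00e-02 -1.81e+00]
 [ 1.00e+01  2.40e-01 -1.80e+00]
 [ 1.50e+01  3.90e-01 -1.77e+00]
 [ 2.00e+01  5.50e-01 -1.73e+00]
 [ 2.50e+01  6.90e-01 -1.68e+00]
 [ 3.00e+01  8.40e-01 -1.61e+00]
 [ 3.50e+01  9.70e-01 -1.53e+00]
 [ 4.00e+01  1.10e+00 -1.44e+00]
 [ 4.50e+01  1.23e+00 -1.34e+00]
 [ 5.00e+01  1.34e+00 -1.23e+00]
 [ 5.50e+01  1.44e+00 -1.10e+00]
 [ 6.00e+01  1.53e+00 -9.70e-01]
 [ 6.50e+01  1.61e+00 -8.40e-01]
 [ 7.00e+01  1.68e+00 -6.90e-01]
 [ 7.50e+01  1.73e+00 -5.50e-01]
 [ 8.00e+01  1.77e+00 -3.90e-01]
 [ 8.50e+01  1.80e+00 -2.40e-01]
 [ 9.00e+01  1.81e+00 -8.00e-02]
 [ 9.50e+01  1.81e+00  8.00e-02]
 [ 1.00e+02  1.80e+00  2.40e-01]]
```

```bash
python3 -m inch '[[[0,-0.2,0,0,0,0,1],[0,0,0,0,0,0,1],[0,0,0,0,0,0,1]]]'
```

```text
t: 21.65
tool_pos: [0.4363, 0.0446, 0.0618]
orientation: [-3.133, 0.155, -0.004]
force: [2.5, 12.2, 2.2]
opening: 0.0214
```

```bash
python3 -m inch '[[[0,-0.1,0,0,0,0,1],[0.1,0,-1.8,0,0,0,1],[0.25,0,-1.8,0,0,0,1],[0.4,0,-1.75,0,0,0,1],[0,0,0,0,0,0,1]]]'
python3 - <<'E'
from h import *
pose()
E
```

```text
t: 22.15
tool_pos: [0.443, 0.0439, 0.1162]
orientation: [-3.135, 0.154, -0.001]
force: [-3.8, 8.1, 1.8]
opening: 0.0215
t 22.15 tcp [0.443  0.0439 0.1162] x [ 0.995 -0.098  0.   ] y [-0.098 -0.995 -0.003] z [ 0.001  0.003 -1.   ] F [-3.8  8.1  1.8] op 0.0215 q6 1.65
```

Tracking well with low forces; continue the arc to 60°.

```bash
python3 -m inch '[[[0.55,0,-1.73,0,0,0,1],[0.7,0,-1.68,0,0,0,1],[0.84,0,-1.61,0,0,0,1],[0.97,0,-1.53,0,0,0,1],[1.1,0,-1.44,0,0,0,1]]]'
python3 -m inch '[[[1.23,0,-1.34,0,0,0,1],[1.34,0,-1.23,0,0,0,1],[1.44,0,-1.1,0,0,0,1],[1.53,0,-0.97,0,0,0,1],[0,0,0,0,0,0,1]]]'
python3 - <<'E'
from h import *
pose()
E
```

```text
t: 22.65
tool_pos: [0.4829, 0.04, 0.1934]
orientation: [-3.135, 0.154, 0.005]
force: [0.6, 7.7, -10.2]
opening: 0.0212
t: 23.15
tool_pos: [0.5404, 0.0342, 0.2411]
orientation: [-3.135, 0.154, -0.001]
force: [2.9, 7.1, -0.7]
opening: 0.0215
t 23.15 tcp [0.5404 0.0342 0.2411] x [ 0.995 -0.098  0.   ] y [-0.098 -0.995 -0.003] z [ 0.001  0.003 -1.   ] F [ 2.9  7.1 -0.7] op 0.0215 q6 1.64
```

```bash
python3 -m inch '[[[1.61,0,-0.84,0,0,0,1],[1.68,0,-0.69,0,0,0,1],[1.73,0,-0.55,0,0,0,1],[1.77,0,-0.39,0,0,0,1],[1.8,0,-0.24,0,0,0,1]]]'
python3 -m inch '[[[1.81,0,-0.08,0,0,0,1],[1.81,0,0.08,0,0,0,1],[1.8,0,0.24,0,0,0,1],[0,0,0,0,0,0,1],[0,0,0,0,0,0,1]]]'
python3 - <<'E'
from h import *
pose()
c=cam("scene","s1"); cv2.imwrite("pics/s1c.png",cv2.resize(c["image"][70:270,190:400],None,fx=2.9,fy=2.9,interpolation=cv2.INTER_CUBIC))
E
```

```text
t: 23.65
tool_pos: [0.6241, 0.0259, 0.2675]
orientation: [-3.136, 0.153, 0.005]
force: [-6.4, 6.4, -0.9]
opening: 0.021
t: 24.15
tool_pos: [0.6798, 0.0203, 0.2655]
orientation: [-3.136, 0.154, -0.003]
force: [4.3, 4.6, 0.1]
opening: 0.0208
t 24.15 tcp [0.6798 0.0203 0.2655] x [ 0.995 -0.098  0.002] y [-0.098 -0.995 -0.002] z [ 0.002  0.002 -1.   ] F [4.3 4.6 0.1] op 0.0208 q6 1.62
```

View pics/s1c.png

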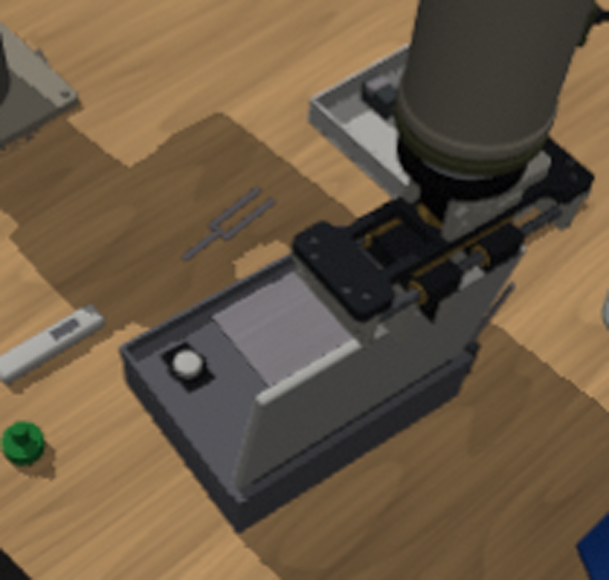

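Cover raised; bar displacement of 0.245 m along the case means ≈100.2°. Release and rise.

```bash
python3 -m inch '[[[0,0,0,0,0,0,-0.3],[0,0,0,0,0,0,-0.3],[0,0,0,0,0,0,-0.3],[0,0,0,0,0,0,-0.3],[0,0,0,0,0,0,-0.3]]]'
python3 -m inch '[[[0,0,-3,0,0,0,-0.3],[0,0,-3,0,0,0,-0.3],[0,0,-3,0,0,0,-0.3],[-4,0,0,0,0,0,-0.3],[-4,0,0,0,0,0,-0.3]]]'
python3 -m inch '[[[-4,0,0,0,0,0,-0.3],[-4,0,0,0,0,0,-0.3],[-4,0,0,0,0,0,1],[-4,0,0,0,0,0,1],[0,0,0,0,0,0,1]]]'
python3 -m inch '[[[0,0,0,0,0,0,1],[0,0,0,0,0,0,1],[0,0,0,0,0,0,1]]]'
python3 - <<'E'
from h import *
pose(); c=cam("wrist","w6")
t=cam("top","t2")
o=np.zeros((384,800,3),np.uint8);o[:,:512]=c["image"];o[:360,518:798]=cv2.resize(t["image"][130:220,190:260],None,fx=4,fy=4,interpolation=cv2.INTER_CUBIC);cv2.imwrite("pics/j2.png",o)
E
```

```text
t: 24.7
tool_pos: [0.6785, 0.0189, 0.2652]
orientation: [3.138, -0.155, -0.0]
force: [-0.1, -0.8, -0.3]
opening: 0.056
t: 25.2
tool_pos: [0.5995, 0.0267, 0.3554]
orientation: [3.138, -0.156, 0.002]
force: [0.3, 0.3, 0.3]
opening: 0.0603
t: 25.7
tool_pos: [0.4365, 0.0432, 0.3561]
orientation: [-3.138, 0.154, -0.002]
force: [0.8, 0.0, 0.1]
opening: 0.0407
t: 26.0
tool_pos: [0.4406, 0.0425, 0.3549]
orientation: [3.138, -0.156, -0.001]
force: [-0.4, 0.6, 0.2]
opening: 0.0174
t 26.00 tcp [0.4406 0.0425 0.3549] x [ 0.995 -0.099 -0.001] y [-0.099 -0.995  0.   ] z [-0.001 -0.    -1.   ] F [-0.4  0.6  0.2] op 0.0174 q6 1.65
```

View pics/j2.png

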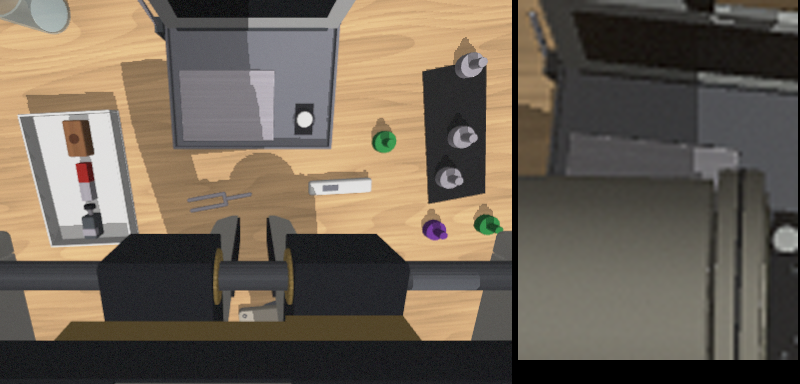

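The cover stands alone, roughly parallel with the rod; tray is good. Key at (305,119), pan corners (181,70),(273,71),(273,140),(182,140); the far weight now at (470,66) by the mat's corner. Triangulate the key and locate pan and weights.

```bash
python3 - <<'E'
from m import *
c=pickle.load(open("w6.pkl","rb"));s=pickle.load(open("s1.pkl","rb"))
def ctr(c,box,m):
    x0,y0,x1,y1=box;M=cv2.moments(m[y0:y1,x0:x1].astype(np.uint8),True);return np.array([M["m10"]/M["m00"]+x0,M["m01"]/M["m00"]+y0]),M["m00"]
V=c["image"].min(2);a,n=ctr(c,(293,106,317,132),V>165);print(a,n)
Vs=s["image"].min(2);b,n=ctr(s,(246,187,264,203),Vs>140);print(b,n)
o1,d1=ray(c,[a]);o2,d2=ray(s,[b]);A=np.c_[d1[0],-d2[0]];k=np.linalg.lstsq(A,o2-o1,rcond=None)[0]
print("tare",o1+k[0]*d1[0],o2+k[1]*d2[0])
P=pt(c,[(181,70),(273,71),(273,140),(182,140)],.058)[:,:2];print("pan",P.mean(0),P)
for n,px in(("knob0",(480,62)),("knob1",(471,134)),("knob2",(459,175))):print(n,pt(c,[px],.038)[0].round(4))
E
```

```text
[304.19889503 118.98342541] 181.0
[254.12195122 194.43902439] 41.0
tare [ 0.49997705 -0.04868194  0.06354583] [ 0.50111669 -0.04771011  0.06334669]
pan [0.53198832 0.07316894] [[ 0.59332922  0.13872113]
 [ 0.57760957 -0.00473851]
 [ 0.4710317   0.00383096]
 [ 0.48598278  0.1548622 ]]
knob0 [ 0.5611 -0.3423  0.038 ]
knob1 [ 0.4459 -0.3393  0.038 ]
knob2 [ 0.3746 -0.3251  0.038 ]
```

```bash
python3 - <<'E'
from h import *
go((.5003,-.0483,.09))
E
python3 -m inch '[[[2.4,2.9,2.5,0,0,0,1],[2.4,2.9,4.5,0,0,0,1],[2.0,2.8,4.5,0,0,0,1],[0,0,4.5,0,0,0,1],[0,0,4.5,0,0,0,1]]]'
python3 -m inch '[[[0,0,4.5,0,0,0,1],[0,0,0,0,0,0,1],[0,0,0,0,0,0,1],[0,0,0,0,0,0,1]]]'
python3 - <<'E'
from h import *
go((.5003,-.0483,.064))
E
```

```text
t 26.10 tcp [0.4404 0.0426 0.3547] x [ 0.995 -0.099 -0.001] y [-0.099 -0.995  0.   ] z [-0.001  0.    -1.   ] F [-0.1 -0.1 -0.2] op 0.0089 q6 1.65
shift cm in present axes [ 6.89  8.45 26.47]
t: 26.6
tool_pos: [0.4943, -0.0425, 0.1599]
orientation: [-3.138, 0.158, 0.001]
force: [0.1, 0.7, 0.2]
opening: 0.0005
t: 27.0
tool_pos: [0.4959, -0.0418, 0.1201]
orientation: [3.137, -0.155, 0.006]
force: [-0.1, -1.0, 0.5]
opening: 0.0002
t 27.00 tcp [ 0.4959 -0.0418  0.1201] x [ 0.995 -0.099  0.004] y [-0.099 -0.995  0.   ] z [ 0.004 -0.001 -1.   ] F [-0.1 -1.   0.5] op 0.0002 q6 1.48
shift cm in present axes [0.48 0.6  5.61]
```

```bash
python3 -m inch '[[[0.5,0.6,2,0,0,0,1],[0,0,2,0,0,0,1],[0,0,0,0,0,0,1],[0,0,0,0,0,0,1]]]'
python3 -m inch '[[[0,0,1,0,0,0,1],[0,0,0.3,0,0,0,1],[0,0,0.2,0,0,0,1],[0,0,0,0,0,0,1]]]'
python3 -m inch '[[[0,0,0.2,0,0,0,1],[0,0,0.2,0,0,0,1],[0,0,0,0,0,0,1]]]'
python3 -m inch '[[[0,0,0.2,0,0,0,1],[0,0,0,0,0,0,1]]]'
```

```text
t: 27.4
tool_pos: [0.4996, -0.0481, 0.0793]
orientation: [3.137, -0.155, 0.004]
force: [-0.3, -0.3, 0.4]
opening: 0.0004
t: 27.8
tool_pos: [0.4988, -0.0479, 0.0625]
orientation: [3.138, -0.155, 0.002]
force: [0.5, -0.5, 2.2]
opening: 0.0005
t: 28.1
tool_pos: [0.4988, -0.048, 0.0592]
orientation: [3.138, -0.155, 0.002]
force: [-2.2, 2.4, 10.6]
opening: 0.0004
t: 28.3
tool_pos: [0.499, -0.048, 0.0589]
orientation: [3.138, -0.155, 0.002]
force: [-10.7, 3.2, 27.9]
opening: 0.0006
```

```bash
python3 -m inch '[[[0,0,-1,0,0,0,1],[0,0,-4,0,0,0,0.2],[0,0,-4,0,0,0,0.2],[0,0,-4,0,0,0,0.2],[0,0,-4,0,0,0,0.2]]]'
python3 -m inch '[[[-0.6,3.6,-3,0,0,0,0.2],[-0.6,3.6,0,0,0,0,0.2],[-0.6,3.6,0,0,0,0,0.2],[-0.6,3.6,0,0,0,0,0.2],[-0.6,3.6,0,0,0,0,0.2]]]'
python3 -m inch '[[[-0.6,3.6,0,0,0,0,0.2],[-0.6,3.6,0,0,0,0,0.2],[0,0,0,0,0,0,0.2],[0,0,0,0,0,0,0.2],[0,0,0,0,0,0,0.2]]]'
python3 - <<'E'
from h import *
pose(); c=cam("wrist","w7")
t=cam("top","t3")
o=np.zeros((384,800,3),np.uint8);o[:,:512]=c["image"];o[:360,518:798]=cv2.resize(t["image"][130:220,190:260],None,fx=4,fy=4,interpolation=cv2.INTER_CUBIC);cv2.imwrite("pics/j3.png",o)
E
```

```text
t: 28.8
tool_pos: [0.4975, -0.0478, 0.227]
orientation: [-3.138, 0.155, 0.002]
force: [0.7, -0.4, -0.3]
opening: 0.028
t: 29.3
tool_pos: [0.4497, -0.2252, 0.2556]
orientation: [-3.137, 0.155, 0.001]
force: [-0.0, -0.5, 0.3]
opening: 0.0371
t: 29.8
tool_pos: [0.4317, -0.2937, 0.2557]
orientation: [-3.137, 0.154, 0.001]
force: [0.3, -0.2, -0.8]
opening: 0.0371
t 29.80 tcp [ 0.4317 -0.2937  0.2557] x [ 0.995 -0.098 -0.001] y [-0.098 -0.995 -0.001] z [-0.     0.001 -1.   ] F [ 0.3 -0.2 -0.8] op 0.0371 q6 0.97
```

View pics/j3.png

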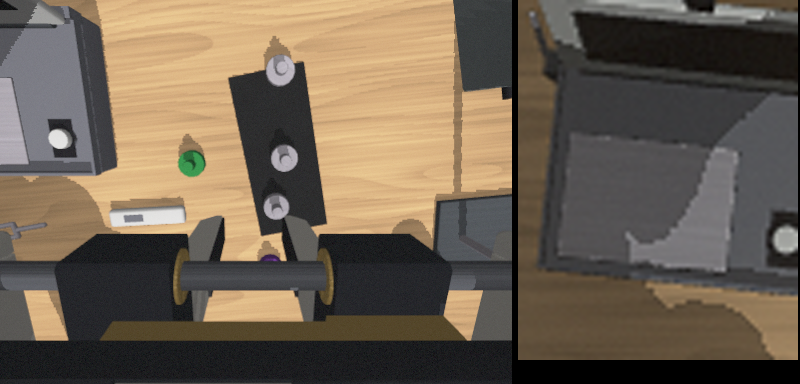

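```bash
python3 - <<'E'
from m import *
c=pickle.load(open("w7.pkl","rb"));im=c["image"]
cr=[(258,46),(260,134),(252,184)]
cv2.imwrite("pics/w7c.png",np.hstack([cv2.resize(im[y:y+48,x:x+48],None,fx=5.5,fy=5.5,interpolation=cv2.INTER_CUBIC) for x,y in cr]))
hsv=cv2.cvtColor(im,cv2.COLOR_BGR2HSV)
m=((hsv[...,1]<45)&(hsv[...,2]>85)).astype(np.uint8)*255
for x,y in cr: rects(c,m,.018,[(x,y),(x+48,y),(x+48,y+48),(x,y+48)])
E
```

```text
px (266, 55, 29, 32) ctr mm 559.6 -345.4 size 39.4 38.4 long-axis deg -4.9
px (271, 145, 27, 27) ctr mm 439.2 -342.5 size 38.7 38.6 long-axis deg 84.4
px (263, 195, 38, 38) ctr mm 348.9 -333.6 size 76.8 40.2 long-axis deg 28.9
```

View pics/w7c.png

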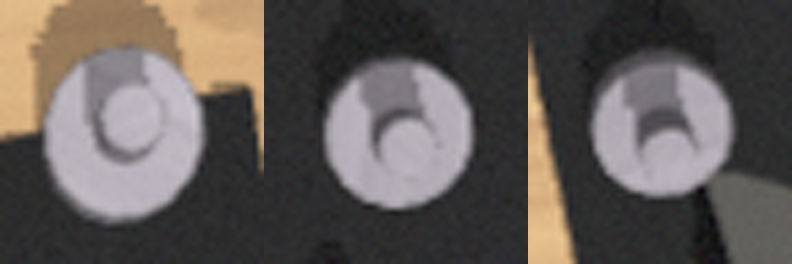

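```bash
python3 - <<'E'
from m import *
c=pickle.load(open("w7.pkl","rb"))
cr=np.array([(258,46),(260,134),(252,184)])
D=np.array([(124.5,132),(135,132),(136.5,129.5)])/5.5+cr; K=np.array([(132,117),(146,147),(142,150)])/5.5+cr
for mz in(.002,.004): print(mz,"disc",pt(c,D,mz+.016).round(4)[:,:2].tolist(),"knob",pt(c,K,mz+.038).round(4)[:,:2].tolist())
p=pt(c,K,.041)
go((*p[0][:2],.10)); go((*p[1][:2],.10)); go((*p[2][:2],.10))
E
```

```text
0.002 disc [[0.5603, -0.3462], [0.4393, -0.3432], [0.3636, -0.326]] knob [[0.5602, -0.3459], [0.4386, -0.3436], [0.3653, -0.3258]]
0.004 disc [[0.56, -0.346], [0.4396, -0.343], [0.3643, -0.3259]] knob [[0.5599, -0.3457], [0.4389, -0.3434], [0.366, -0.3257]]
t 29.90 tcp [ 0.432  -0.2934  0.256 ] x [ 0.995 -0.097 -0.   ] y [-0.097 -0.995 -0.   ] z [-0.  0. -1.] F [-0.2 -0.4 -0.5] op 0.0375 q6 0.97
shift cm in present axes [13.25  3.97 15.6 ]
t 29.90 tcp [ 0.432  -0.2934  0.256 ] x [ 0.995 -0.097 -0.   ] y [-0.097 -0.995 -0.   ] z [-0.  0. -1.] F [-0.2 -0.4 -0.5] op 0.0375 q6 0.97
shift cm in present axes [ 1.16  4.92 15.6 ]
t 29.90 tcp [ 0.432  -0.2934  0.256 ] x [ 0.995 -0.097 -0.   ] y [-0.097 -0.995 -0.   ] z [-0.  0. -1.] F [-0.2 -0.4 -0.5] op 0.0375 q6 0.97
shift cm in present axes [-6.29  3.87 15.6 ]
```

```bash
python3 -m inch '[[[3.3,1,0,0,0,0,0.2],[3.3,1,0,0,0,0,0.2],[3.3,1,3,0,0,0,0.2],[3.3,1,4,0,0,0,0.2],[0,0,4,0,0,0,0.2]]]' 25
python3 -m inch '[[[0,0,4,0,0,0,0.2],[0,0,4,0,0,0,0.2],[0,0,0,0,0,0,0.2],[0,0,0,0,0,0,0.2],[0,0,0,0,0,0,0.2]]]'
python3 - <<'E'
from h import *
go((.5600,-.3459,.023))
E
```

```text
t: 30.4
tool_pos: [0.5607, -0.3463, 0.1464]
orientation: [3.137, -0.151, 0.002]
force: [-0.6, -0.0, -0.5]
opening: 0.0373
t: 30.9
tool_pos: [0.5593, -0.3475, 0.0717]
orientation: [3.135, -0.154, 0.006]
force: [-0.8, -0.1, 0.0]
opening: 0.0372
t 30.90 tcp [ 0.5593 -0.3475  0.0717] x [ 0.995 -0.098  0.004] y [-0.098 -0.995  0.002] z [ 0.004 -0.003 -1.   ] F [-0.8 -0.1  0. ] op 0.0372 q6 1.04
shift cm in present axes [ 0.04 -0.17  4.87]
```

```bash
python3 -m inch '[[[0.05,-0.15,2,0,0,0,0.2],[0,0,1.5,0,0,0,0.2],[0,0,1,0,0,0,0.2],[0,0,0.3,0,0,0,0.2],[0,0,0,0,0,0,0.2]]]' 25
python3 -m inch '[[[0,0,0,0,0,0,1],[0,0,0,0,0,0,1],[0,0,0,0,0,0,1],[0,0,0,0,0,0,1],[0,0,0,0,0,0,1]]]' 25
python3 - <<'E'
from h import *
pose()
E
python3 -m inch '[[[0,0,-1,0,0,0,1],[0,0,-3,0,0,0,1],[0,0,-4,0,0,0,1],[0,0,-4,0,0,0,1],[0,0,0,0,0,0,1]]]'
python3 - <<'E'
from h import *
a=np.radians(-5.9);u=np.array([np.cos(a),np.sin(a)]);v=np.array([-u[1],u[0]]);C=np.array([.532,.0732])
for k in(.045,0,-.045): print((C-.005*u+k*v).round(4))
go((*(C-.005*u+.045*v),.15),a+np.pi/2)
E
```

```text
t: 31.4
tool_pos: [0.5579, -0.3452, 0.0202]
orientation: [-3.138, 0.155, 0.001]
force: [0.5, -0.7, 0.2]
opening: 0.0373
t: 31.9
tool_pos: [0.5584, -0.3453, 0.0208]
orientation: [3.138, -0.155, 0.001]
force: [0.3, 2.0, 4.9]
opening: 0.0151
t 31.90 tcp [ 0.5584 -0.3453  0.0208] x [ 0.995 -0.099  0.001] y [-0.099 -0.995  0.   ] z [ 0.001 -0.    -1.   ] F [0.3 2.  4.9] op 0.0151 q6 1.04
t: 32.4
tool_pos: [0.5613, -0.3479, 0.1487]
orientation: [3.131, -0.155, 0.015]
force: [1.8, -0.3, -1.1]
opening: 0.0151
[0.5317 0.1185]
[0.527  0.0737]
[0.5224 0.029 ]
t 32.40 tcp [ 0.5613 -0.3479  0.1487] x [ 0.995 -0.099  0.01 ] y [-0.099 -0.995  0.006] z [ 0.009 -0.007 -1.   ] F [ 1.8 -0.3 -1.1] op 0.0151 q6 1.04
shift cm in present axes [ -7.55 -46.11  -0.49]
turn deg [ 0.36 -0.58  0.24]
```

```bash
python3 -m inch '[[[-0.63,-3.84,0,0,0,0,1],[-0.63,-3.84,0,0,0,0,1],[-0.63,-3.84,0,0,0,0,1],[-0.63,-3.84,0,0,0,0,1],[-0.63,-3.84,0,0,0,0,1]]]'
python3 -m inch '[[[-0.63,-3.84,0,0,0,0,1],[-0.63,-3.84,0,0,0,0,1],[-0.63,-3.84,0,0,0,0,1],[-0.63,-3.84,0,0,0,0,1],[-0.63,-3.84,0,0,0,0,1]]]'
python3 -m inch '[[[-0.63,-3.84,0,0,0,0,1],[-0.63,-3.84,0,0,0,0,1],[0,0,2,0,0,0,1],[0,0,0,0,0,0,1],[0,0,0,0,0,0,1]]]'
python3 - <<'E'
from h import *
go((.5317,.1185,.08))
c=cam("wrist","w8")
E
```

```text
t: 32.9
tool_pos: [0.5446, -0.1495, 0.1394]
orientation: [-3.137, 0.156, 0.002]
force: [0.5, 1.3, -1.0]
opening: 0.0154
t: 33.4
tool_pos: [0.5322, 0.0445, 0.1396]
orientation: [3.138, -0.155, -0.002]
force: [0.9, -0.1, -2.1]
opening: 0.0155
t: 33.9
tool_pos: [0.5271, 0.1203, 0.1193]
orientation: [3.137, -0.155, -0.004]
force: [0.1, -0.4, -2.5]
opening: 0.0151
t 33.90 tcp [0.5271 0.1203 0.1193] x [ 0.995 -0.099 -0.002] y [-0.099 -0.995  0.001] z [-0.003 -0.001 -1.   ] F [ 0.1 -0.4 -2.5] op 0.0151 q6 1.80
shift cm in present axes [0.48 0.13 3.93]
```

View pics/w8.png

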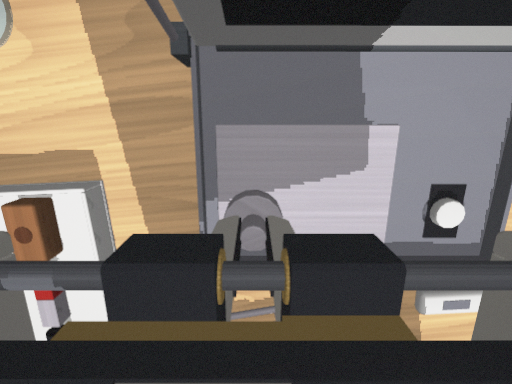

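The weight hangs upright over the pan's left part (disc centre ~(253,220)); pan back edge at row 124, columns 217–397; key up at (447,213). Lower gently.

```bash
python3 - <<'E'
from m import *
c=pickle.load(open("w8.pkl","rb")); P=pt(c,[(217,124),(397,124)],.058)[:,:2]; print(P, P.mean(0)-.055*np.array([.995,-.1]))
E
python3 -m inch '[[[0.3,0.1,2,0,0,0,1],[0,0,1.3,0,0,0,1],[0,0,0.4,0,0,0,1],[0,0,0,0,0,0,1],[0,0,0,0,0,0,1]]]'
python3 -m inch '[[[0,0,0.1,0,0,0,1],[0,0,0.1,0,0,0,1],[0,0,0,0,0,0,1]]]'
```

```text
[[ 0.59447017  0.14039475]
 [ 0.58025042 -0.00394007]] [0.53263529 0.07372734]
t: 34.45
tool_pos: [0.5313, 0.1193, 0.0838]
orientation: [-3.138, 0.156, -0.001]
force: [-0.8, -0.3, -2.3]
opening: 0.0151
t: 34.75
tool_pos: [0.5312, 0.1196, 0.0815]
orientation: [-3.138, 0.155, -0.001]
force: [-0.1, 0.1, -3.0]
opening: 0.0153
```

```bash
python3 -m inch '[[[0,0,0.1,0,0,0,1],[0,0,0.1,0,0,0,1],[0,0,0,0,0,0,1]]]'
python3 -m inch '[[[0,0,0.1,0,0,0,1],[0,0,0,0,0,0,1]]]'
python3 -m inch '[[[0,0,0.1,0,0,0,1],[0,0,0,0,0,0,1]]]'
```

```text
t: 35.05
tool_pos: [0.5309, 0.1195, 0.079]
orientation: [3.138, -0.155, -0.001]
force: [0.1, -0.3, -1.5]
opening: 0.0153
t: 35.25
tool_pos: [0.531, 0.1195, 0.078]
orientation: [3.138, -0.155, -0.0]
force: [-0.5, -0.4, -1.7]
opening: 0.0152
t: 35.45
tool_pos: [0.5309, 0.1195, 0.077]
orientation: [3.138, -0.155, -0.0]
force: [-0.8, 1.0, -1.7]
opening: 0.0156
```

```bash
python3 -m inch '[[[0,0,0.1,0,0,0,1],[0,0,0,0,0,0,1]]]'
python3 -m inch '[[[0,0,0.05,0,0,0,1],[0,0,0,0,0,0,1]]]'
python3 -m inch '[[[0,0,0.05,0,0,0,1],[0,0,0,0,0,0,1]]]'
```

```text
t: 35.65
tool_pos: [0.531, 0.1195, 0.076]
orientation: [3.138, -0.155, -0.0]
force: [-0.1, -0.4, -1.1]
opening: 0.0155
t: 35.85
tool_pos: [0.5311, 0.1195, 0.0758]
orientation: [-3.138, 0.155, -0.0]
force: [-0.1, -0.4, -1.2]
opening: 0.0151
t: 36.05
tool_pos: [0.5311, 0.1195, 0.0758]
orientation: [3.138, -0.155, 0.0]
force: [-4.3, -0.3, 5.6]
opening: 0.0152
```

Contact at TCP 0.0758. Release, lift, go to weight B (0.439,-0.3433).

```bash
python3 -m inch '[[[0,0,0,0,0,0,0.2],[0,0,0,0,0,0,0.2],[0,0,0,0,0,0,0.2],[0,0,-2,0,0,0,0.2],[0,0,-4,0,0,0,0.2]]]'
python3 -m inch '[[[0,0,-4,0,0,0,0.2],[-1,4.1,0,0,0,0,0.2],[-1,4.1,0,0,0,0,0.2],[-1,4.1,0,0,0,0,0.2],[-1,4.1,0,0,0,0,0.2]]]'
python3 -m inch '[[[-0.5,4.1,0,0,0,0,0.2],[-0.4,4.1,0,0,0,0,0.2],[0,4.1,0,0,0,0,0.2],[0,4.1,0,0,0,0,0.2],[0,4.1,0,0,0,0,0.2]]]'
python3 -m inch '[[[0,4.1,0,0,0,0,0.2],[0,4.1,2,0,0,0,0.2],[0,0,3,0,0,0,0.2],[0,0,0,0,0,0,0.2],[0,0,0,0,0,0,0.2]]]'
python3 - <<'E'
from m import *
go((.439,-.3433,.021))
c=cam("wrist","w9")
hsv=cv2.cvtColor(c["image"],cv2.COLOR_BGR2HSV);m=((hsv[...,1]<45)&(hsv[...,2]>85)).astype(np.uint8)*255
rects(c,m,.019,[(150,60),(350,60),(350,232),(150,232)])
print(proj(c,[(.439,-.3433,.019),(.439,-.3433,.041)]))
t=cam("top","t4")
o=np.zeros((384,800,3),np.uint8);o[:,:512]=c["image"];o[:360,518:798]=cv2.resize(t["image"][130:220,190:260],None,fx=4,fy=4,interpolation=cv2.INTER_CUBIC);cv2.imwrite("pics/j4.png",o)
E
```

```text
t: 36.55
tool_pos: [0.5281, 0.1191, 0.1319]
orientation: [3.136, -0.155, -0.012]
force: [0.7, 0.6, -0.3]
opening: 0.0374
t: 37.05
tool_pos: [0.4745, -0.041, 0.1753]
orientation: [3.138, -0.154, 0.001]
force: [1.2, 0.1, 0.2]
opening: 0.0371
t: 37.55
tool_pos: [0.4455, -0.2447, 0.1753]
orientation: [3.137, -0.155, 0.001]
force: [1.1, -0.8, -0.3]
opening: 0.0371
t: 38.05
tool_pos: [0.4373, -0.3237, 0.1248]
orientation: [-3.136, 0.155, 0.003]
force: [0.6, 0.3, 0.3]
opening: 0.0372
t 38.05 tcp [ 0.4373 -0.3237  0.1248] x [ 0.995 -0.099 -0.002] y [-0.099 -0.995 -0.002] z [-0.002  0.002 -1.   ] F [0.6 0.3 0.3] op 0.0372 q6 0.94
shift cm in present axes [ 0.38  1.95 10.37]
px (285, 216, 29, 17) ctr mm 393.5 -370.6 size 30.4 18.1 long-axis deg 84.4
px (193, 216, 30, 17) ctr mm 402.9 -273.9 size 31.5 18.1 long-axis deg 84.4
px (250, 164, 40, 40) ctr mm 439.9 -342.9 size 40.2 39.5 long-axis deg -20.2
[[269.86541406 184.94407233]
 [271.20242487 190.52066356]]
```

View pics/j4.png

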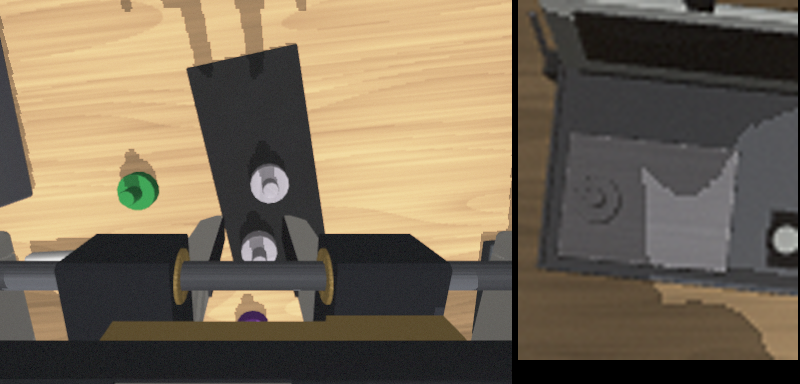

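First weight stands on the pan (crop at (598,200)); weight B at (269,184) → (0.4395,−0.343). Grasp it.

```bash
python3 -m inch '[[[0.4,1.9,3,0,0,0,0.2],[0,0,3,0,0,0,0.2],[0,0,2.5,0,0,0,0.2],[0,0,1.5,0,0,0,0.2],[0,0,0.4,0,0,0,0.2]]]'
python3 -m inch '[[[0,0,0,0,0,0,0.2],[0,0,0,0,0,0,1],[0,0,0,0,0,0,1],[0,0,0,0,0,0,1],[0,0,0,0,0,0,1]]]' 25
python3 -m inch '[[[0,0,0,0,0,0,1]]]'
python3 -m inch '[[[0,0,-1,0,0,0,1],[0,0,-3,0,0,0,1],[0,0,-4,0,0,0,1],[0,0,-4,0,0,0,1],[0,0,0,0,0,0,1]]]'
python3 - <<'E'
from h import *
go((.527,.0737,.14))
E
```

```text
t: 38.65
tool_pos: [0.4399, -0.3428, 0.0206]
orientation: [-3.137, 0.153, 0.001]
force: [-0.1, 0.0, -0.2]
opening: 0.0371
t: 39.15
tool_pos: [0.4406, -0.3441, 0.0223]
orientation: [3.137, -0.155, 0.002]
force: [0.2, 2.0, 6.0]
opening: 0.0152
t: 39.25
tool_pos: [0.4406, -0.344, 0.0223]
orientation: [3.137, -0.155, 0.002]
force: [0.1, 2.2, 6.5]
opening: 0.0152
t: 39.75
tool_pos: [0.4429, -0.3468, 0.1489]
orientation: [3.13, -0.155, 0.013]
force: [-0.2, -1.1, -1.5]
opening: 0.0153
t 39.75 tcp [ 0.4429 -0.3468  0.1489] x [ 0.995 -0.099  0.009] y [-0.099 -0.995  0.007] z [ 0.008 -0.008 -1.   ] F [-0.2 -1.1 -1.5] op 0.0153 q6 0.91
shift cm in present axes [  4.21 -42.68   0.62]
```

```bash
python3 -m inch '[[[0.38,-3.88,0,0,0,0,1],[0.38,-3.88,0,0,0,0,1],[0.38,-3.88,0,0,0,0,1],[0.38,-3.88,0,0,0,0,1],[0.38,-3.88,0,0,0,0,1]]]'
python3 -m inch '[[[0.38,-3.88,0,0,0,0,1],[0.38,-3.88,0,0,0,0,1],[0.38,-3.88,0,0,0,0,1],[0.38,-3.88,0,0,0,0,1],[0.38,-3.88,0,0,0,0,1]]]'
python3 -m inch '[[[0.38,-3.88,0,0,0,0,1],[0,0,2,0,0,0,1],[0,0,0,0,0,0,1],[0,0,0,0,0,0,1]]]'
python3 - <<'E'
from h import *
go((.527,.0737,.081))
E
```

```text
t: 40.25
tool_pos: [0.4775, -0.1511, 0.1406]
orientation: [-3.138, 0.156, 0.001]
force: [0.8, 0.1, -1.4]
opening: 0.0156
t: 40.75
tool_pos: [0.5156, 0.04, 0.1407]
orientation: [3.137, -0.155, -0.001]
force: [0.6, -1.3, -2.0]
opening: 0.0151
t: 41.15
tool_pos: [0.5225, 0.0764, 0.1203]
orientation: [3.137, -0.155, -0.004]
force: [-0.3, -0.1, -1.2]
opening: 0.0157
t 41.15 tcp [0.5225 0.0764 0.1203] x [ 0.995 -0.099 -0.003] y [-0.099 -0.995  0.001] z [-0.003 -0.001 -1.   ] F [-0.3 -0.1 -1.2] op 0.0157 q6 1.72
shift cm in present axes [0.48 0.22 3.93]
```

```bash
python3 -m inch '[[[0.4,0.2,2,0,0,0,1],[0,0,1.3,0,0,0,1],[0,0,0.6,0,0,0,1],[0,0,0,0,0,0,1],[0,0,0.1,0,0,0,1]]]'
python3 -m inch '[[[0,0,0.1,0,0,0,1],[0,0,0,0,0,0,1]]]'
python3 -m inch '[[[0,0,0.1,0,0,0,1],[0,0,0,0,0,0,1]]]'
python3 -m inch '[[[0,0,0.05,0,0,0,1],[0,0,0,0,0,0,1]]]'
```

```text
t: 41.65
tool_pos: [0.5277, 0.0742, 0.0818]
orientation: [-3.138, 0.156, -0.001]
force: [-0.2, -0.4, -2.6]
opening: 0.0154
t: 41.85
tool_pos: [0.5278, 0.0745, 0.0808]
orientation: [-3.138, 0.155, -0.001]
force: [-0.6, -0.3, -1.1]
opening: 0.0151
t: 42.05
tool_pos: [0.5274, 0.0745, 0.0793]
orientation: [3.138, -0.155, 0.0]
force: [-0.4, 0.4, -1.5]
opening: 0.0153
t: 42.25
tool_pos: [0.5273, 0.0745, 0.0786]
orientation: [-3.138, 0.155, 0.0]
force: [-0.7, -0.3, -2.2]
opening: 0.0151
```

```bash
python3 -m inch '[[[0,0,0.1,0,0,0,1],[0,0,0,0,0,0,1]]]'
python3 -m inch '[[[0,0,0.05,0,0,0,1],[0,0,0,0,0,0,1]]]'
python3 -m inch '[[[0,0,0.05,0,0,0,1],[0,0,0,0,0,0,1]]]'
```

```text
t: 42.45
tool_pos: [0.5273, 0.0745, 0.0775]
orientation: [3.138, -0.155, -0.0]
force: [0.8, 0.9, -1.6]
opening: 0.0154
t: 42.65
tool_pos: [0.5274, 0.0745, 0.0774]
orientation: [3.138, -0.155, -0.0]
force: [-1.3, 1.0, 0.8]
opening: 0.0153
t: 42.85
tool_pos: [0.5275, 0.0745, 0.0773]
orientation: [3.138, -0.155, 0.0]
force: [-3.6, 0.1, 4.4]
opening: 0.0149
```

```bash
python3 -m inch '[[[0,0,0,0,0,0,0.4],[0,0,0,0,0,0,0.4],[0,0,0,0,0,0,0.4],[0,0,-2,0,0,0,0.4],[0,0,-4,0,0,0,0.4]]]'
python3 -m inch '[[[0,0,-4,0,0,0,0.2],[-1.1,3.8,0,0,0,0,0.2],[-1.1,3.8,0,0,0,0,0.2],[-1.1,3.8,0,0,0,0,0.2],[-1.1,3.8,0,0,0,0,0.2]]]'
python3 -m inch '[[[-1.1,3.8,0,0,0,0,0.2],[-1.1,3.8,0,0,0,0,0.2],[-1.1,3.8,0,0,0,0,0.2],[-1.1,3.8,0,0,0,0,0.2],[-1,3.8,0,0,0,0,0.2]]]'
python3 -m inch '[[[0,3.8,0,0,0,0,0.2],[0,0,2,0,0,0,0.2],[0,0,3,0,0,0,0.2],[0,0,0,0,0,0,0.2],[0,0,0,0,0,0,0.2]]]'
python3 - <<'E'
from m import *
go((.365,-.3258,.0215))
c=cam("wrist","w10")
hsv=cv2.cvtColor(c["image"],cv2.COLOR_BGR2HSV);m=((hsv[...,1]<45)&(hsv[...,2]>85)).astype(np.uint8)*255
rects(c,m,.019,[(150,60),(350,60),(350,225),(150,225)],100)
print(proj(c,[(.365,-.3258,.019),(.365,-.3258,.041)]))
t=cam("top","t5")
o=np.zeros((384,800,3),np.uint8);o[:,:512]=c["image"];o[:360,518:798]=cv2.resize(t["image"][130:220,190:260],None,fx=4,fy=4,interpolation=cv2.INTER_CUBIC);cv2.imwrite("pics/j5.png",o)
E
```

```text
t: 43.35
tool_pos: [0.5244, 0.0743, 0.1335]
orientation: [3.137, -0.155, -0.012]
force: [0.8, -0.1, 0.6]
opening: 0.028
t: 43.85
tool_pos: [0.4681, -0.0736, 0.1769]
orientation: [3.138, -0.154, 0.001]
force: [-0.0, -1.3, -0.2]
opening: 0.0371
t: 44.35
tool_pos: [0.3954, -0.2577, 0.1769]
orientation: [3.137, -0.155, 0.001]
force: [0.6, 0.4, 0.1]
opening: 0.0372
t: 44.85
tool_pos: [0.392, -0.2936, 0.1266]
orientation: [-3.137, 0.155, 0.002]
force: [0.9, 0.4, 0.0]
opening: 0.0373
t 44.85 tcp [ 0.392  -0.2936  0.1266] x [ 0.995 -0.099 -0.001] y [-0.099 -0.995 -0.001] z [-0.001  0.001 -1.   ] F [0.9 0.4 0. ] op 0.0373 q6 0.92
shift cm in present axes [-2.36  3.48 10.5 ]
px (198, 216, 24, 10) ctr mm 360.7 -246.2 size 24.8 10.2 long-axis deg 84.4
px (264, 190, 46, 36) ctr mm 366.9 -329.1 size 48.2 38.6 long-axis deg 84.4
[[283.9304902  209.81308935]
 [286.35736806 217.18696576]]
```

View pics/j5.png

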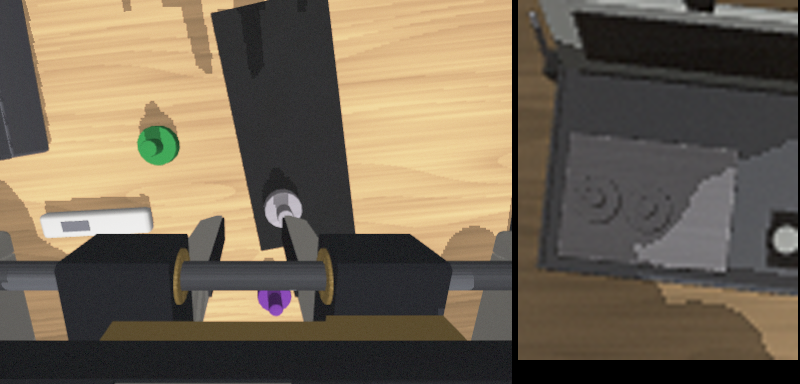

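Two weights stand on the pan; weight C's disc centre (283.5,208.5) matches the prediction within ~1 mm. Grasp.

```bash
python3 -m inch '[[[-2.25,3.45,1.5,0,0,0,0.2],[0,0,3.5,0,0,0,0.2],[0,0,3,0,0,0,0.2],[0,0,2,0,0,0,0.2],[0,0,0.45,0,0,0,0.2]]]'
python3 -m inch '[[[0,0,0,0,0,0,0.2],[0,0,0,0,0,0,1],[0,0,0,0,0,0,1],[0,0,0,0,0,0,1],[0,0,0,0,0,0,1]]]' 25
python3 -m inch '[[[0,0,0,0,0,0,1]]]'
python3 -m inch '[[[0,0,-1,0,0,0,1],[0,0,-3,0,0,0,1],[0,0,-4,0,0,0,1],[0,0,-4,0,0,0,1],[0,0,0,0,0,0,1]]]'
python3 - <<'E'
from h import *
go((.5224,.028,.14))
E
```

```text
t: 45.45
tool_pos: [0.3661, -0.3253, 0.0211]
orientation: [-3.136, 0.154, 0.002]
force: [-0.7, 0.7, 0.2]
opening: 0.037
t: 45.95
tool_pos: [0.3674, -0.3266, 0.0234]
orientation: [3.137, -0.155, 0.002]
force: [0.7, 2.4, 7.2]
opening: 0.0151
t: 46.05
tool_pos: [0.3674, -0.3266, 0.0234]
orientation: [3.137, -0.155, 0.002]
force: [-0.0, 2.6, 7.5]
opening: 0.0152
t: 46.55
tool_pos: [0.3693, -0.3293, 0.1494]
orientation: [3.13, -0.155, 0.012]
force: [1.1, -0.2, -0.4]
opening: 0.0151
t 46.55 tcp [ 0.3693 -0.3293  0.1494] x [ 0.995 -0.099  0.008] y [-0.099 -0.995  0.007] z [ 0.007 -0.008 -1.   ] F [ 1.1 -0.2 -0.4] op 0.0151 q6 0.84
shift cm in present axes [ 11.71 -37.07   0.76]
```

```bash
python3 -m inch '[[[1.2,-3.7,0,0,0,0,1],[1.2,-3.7,0,0,0,0,1],[1.2,-3.7,0,0,0,0,1],[1.2,-3.7,0,0,0,0,1],[1.2,-3.7,0,0,0,0,1]]]'
python3 -m inch '[[[1.2,-3.7,0,0,0,0,1],[1.2,-3.7,0,0,0,0,1],[1.2,-3.7,0,0,0,0,1],[1.2,-3.7,0,0,0,0,1],[1.2,-3.7,0,0,0,0,1]]]'
python3 -m inch '[[[0,0,2,0,0,0,1],[0,0,0,0,0,0,1],[0,0,0,0,0,0,1],[0,0,0,0,0,0,1]]]'
python3 - <<'E'
from h import *
go((.5224,.028,.082))
E
```

```text
t: 47.05
tool_pos: [0.4444, -0.1465, 0.1417]
orientation: [-3.138, 0.156, 0.001]
force: [1.2, -0.2, -2.0]
opening: 0.0152
t: 47.55
tool_pos: [0.5224, 0.0317, 0.1417]
orientation: [3.137, -0.155, -0.001]
force: [-0.2, -0.9, -1.6]
opening: 0.0153
t: 47.95
tool_pos: [0.5224, 0.0294, 0.1227]
orientation: [3.137, -0.157, 0.0]
force: [-0.3, 0.0, -1.9]
opening: 0.0152
t 47.95 tcp [0.5224 0.0294 0.1227] x [ 0.995 -0.1    0.   ] y [-0.1   -0.995  0.   ] z [ 0. -0. -1.] F [-0.3  0.  -1.9] op 0.0152 q6 1.63
shift cm in present axes [0.01 0.14 4.07]
```

```bash
python3 -m inch '[[[0,0.15,2,0,0,0,1],[0,0,1.3,0,0,0,1],[0,0,0.6,0,0,0,1],[0,0,0,0,0,0,1],[0,0,0.1,0,0,0,1]]]'
python3 -m inch '[[[0,0,0.1,0,0,0,1],[0,0,0,0,0,0,1]]]'
python3 -m inch '[[[0,0,0.1,0,0,0,1],[0,0,0,0,0,0,1]]]'
python3 -m inch '[[[0,0,0.05,0,0,0,1],[0,0,0,0,0,0,1]]]'
```

```text
t: 48.45
tool_pos: [0.5227, 0.0285, 0.0827]
orientation: [3.138, -0.155, 0.001]
force: [-0.3, 0.1, -2.0]
opening: 0.0153
t: 48.65
tool_pos: [0.5227, 0.0287, 0.0817]
orientation: [3.138, -0.155, 0.001]
force: [1.1, -0.1, -1.7]
opening: 0.0153
t: 48.85
tool_pos: [0.5224, 0.0288, 0.0803]
orientation: [-3.138, 0.155, -0.0]
force: [-0.3, -0.4, -2.0]
opening: 0.0155
t: 49.05
tool_pos: [0.5223, 0.0288, 0.0797]
orientation: [-3.138, 0.155, 0.0]
force: [0.6, 0.1, -2.1]
opening: 0.0154
```

```bash
python3 -m inch '[[[0,0,0.1,0,0,0,1],[0,0,0,0,0,0,1]]]'
python3 -m inch '[[[0,0,0.05,0,0,0,1],[0,0,0,0,0,0,1]]]'
python3 -m inch '[[[0,0,0.05,0,0,0,1],[0,0,0,0,0,0,1]]]'
```

```text
t: 49.25
tool_pos: [0.5223, 0.0287, 0.0785]
orientation: [-3.138, 0.155, 0.0]
force: [-0.1, 0.1, -1.0]
opening: 0.0154
t: 49.45
tool_pos: [0.5224, 0.0287, 0.0785]
orientation: [-3.138, 0.155, 0.0]
force: [-2.3, -0.2, 1.9]
opening: 0.015
t: 49.65
tool_pos: [0.5224, 0.0287, 0.0784]
orientation: [3.138, -0.155, 0.0]
force: [-5.7, 0.9, 6.3]
opening: 0.0157
```

Contact. Release, rise, back away and check everything.

```bash
python3 -m inch '[[[0,0,0,0,0,0,0.4],[0,0,0,0,0,0,0.4],[0,0,0,0,0,0,0.4],[0,0,-2,0,0,0,0.4],[0,0,-4,0,0,0,0.4]]]'
python3 -m inch '[[[0,0,-4,0,0,0,0.2],[0,0,-4,0,0,0,0.2],[-2,0,-4,0,0,0,0.2],[-2,0,-4,0,0,0,0.2],[-2,0,-4,0,0,0,0.2]]]'
python3 -m inch '[[[-3,0,0,0,0,0,0.2],[-2,0,0,0,0,0,0.2],[0,0,0,0,0,0,0.2],[0,0,0,0,0,0,0.2],[0,0,0,0,0,0,0.2]]]'
python3 - <<'E'
from m import *
pose(); c=cam("wrist","w11")
s=cam("scene","s2")
o=np.zeros((384,800,3),np.uint8);o[:,:512]=c["image"];o[:378,518:798]=cv2.resize(s["image"][95:257,245:365],None,fx=2.333,fy=2.333,interpolation=cv2.INTER_CUBIC)[:378,:280];cv2.imwrite("pics/j6.png",o)
E
```

```text
t: 50.15
tool_pos: [0.5194, 0.0288, 0.1345]
orientation: [3.138, -0.155, -0.012]
force: [1.2, -0.5, 0.1]
opening: 0.0279
t: 50.65
tool_pos: [0.4618, 0.0347, 0.3392]
orientation: [-3.138, 0.155, -0.0]
force: [-0.0, 1.0, -0.4]
opening: 0.037
t: 51.15
tool_pos: [0.4134, 0.0395, 0.3373]
orientation: [3.138, -0.155, -0.001]
force: [0.3, 0.1, -0.7]
opening: 0.0371
t 51.15 tcp [0.4134 0.0395 0.3373] x [ 0.995 -0.099 -0.   ] y [-0.099 -0.995  0.   ] z [-0. -0. -1.] F [ 0.3  0.1 -0.7] op 0.0371 q6 1.64
```

View pics/j6.png

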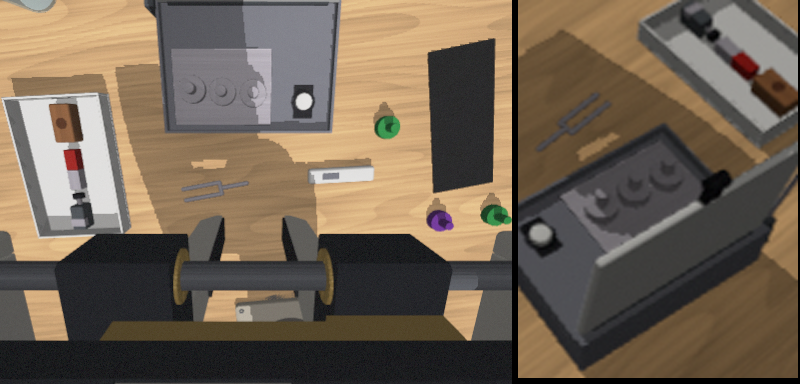

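All three weights stand on the pan ((190,88),(222,91),(253,93)), key up, tray full, bystanders in place. One numeric check of the cover angle with the handle's pixel in the scene view (~(329,175)).

```bash
python3 - <<'E'
from m import *
s=pickle.load(open("s2.pkl","rb"));u=np.array([.995,-.1,0]);h=np.array([.4355,.0445,.075])+.208*u
for d in(94,97,100,103,106):
    t=np.radians(d);print(d,proj(s,[h-.208*np.cos(t)*u+[0,0,.208*np.sin(t)]])[0].round(1))
V=s["image"].max(2);m=np.zeros_like(V);m[164:188,318:340]=(V[164:188,318:340]<38);k=max(cv2.findContours(m,0,1)[0],key=cv2.contourArea);M=cv2.moments(k);print("seen",M["m10"]/M["m00"],M["m01"]/M["m00"],cv2.boundingRect(k))
E
```

```text
94 [326.1 168.4]
97 [329.3 172.3]
100 [332.6 176.3]
103 [335.8 180.4]
106 [339.  184.8]
seen 328.39130434782606 173.94685990338164 (320, 164, 16, 19)
```

```bash
python3 - <<'E'
from m import *
s=pickle.load(open("s2.pkl","rb"));u=np.array([.995,-.1,0]);v=np.array([.1,.995,0]);z=np.array([0,0,1.]);h=np.array([.4355,.0445,.075])+.208*u
for d in(94,97,100,103,106):
    t=np.radians(d);e=-np.cos(t)*u+np.sin(t)*z;n=np.sin(t)*u+np.cos(t)*z
    print(d,[proj(s,[h+.18*e+f*n-.124*v])[0].round(1).tolist() for f in(.005,-.005)])
cv2.imwrite("pics/k.png",cv2.resize(s["image"][160:250,255:375],None,fx=6,fy=6,interpolation=cv2.INTER_CUBIC))
E
```

```text
94 [[277.3, 205.3], [274.5, 201.6]]
97 [[280.0, 208.9], [277.2, 205.1]]
100 [[282.7, 212.6], [279.8, 208.7]]
103 [[285.3, 216.5], [282.5, 212.4]]
106 [[287.9, 220.4], [285.1, 216.2]]
```

```bash
python3 - <<'E'
from m import *
s=pickle.load(open("s2.pkl","rb"));u=np.array([.995,-.1,0]);v=np.array([.1,.995,0]);z=np.array([0,0,1.]);h=np.array([.4355,.0445,.075])+.208*u
for y in(.125,.135,.145):
    for d in(97,100,103):
        t=np.radians(d);e=-np.cos(t)*u+np.sin(t)*z; print(y,d,proj(s,[h+y*v,h+.11*e+y*v]).round(1).tolist())
g=cv2.cvtColor(s["image"],cv2.COLOR_BGR2GRAY)
print(g[160:200:2,340:372])
# bright top edge of the cover: end near the right corner
print(g[198:216,268:292])
E
```

```text
0.125 97 [[348.0, 190.0], [360.7, 169.0]]
0.125 100 [[348.0, 190.0], [362.2, 170.8]]
0.125 103 [[348.0, 190.0], [363.7, 172.7]]
0.135 97 [[350.9, 188.3], [363.8, 167.1]]
0.135 100 [[350.9, 188.3], [365.4, 168.9]]
0.135 103 [[350.9, 188.3], [366.9, 170.8]]
0.145 97 [[353.8, 186.5], [367.0, 165.2]]
0.145 100 [[353.8, 186.5], [368.5, 167.0]]
0.145 103 [[353.8, 186.5], [370.0, 168.9]]
[[ 81  80  95 116 120 122 123 123 125 125 116  93  86  86  84  78  77  92
  102 104 107 118 123  91  81  62  60  64  83 115 127 128]
 [ 77  78  78  79  98 118 119 123 126 131 128 121 109  87  97 102 105 106
  104 100  90  71  59  62  62  61  70  99 128 128 126 125]
 [ 80  80  81  81  80  82 103 127 126 115 100 100 105 106 106 103  95  82
   65  61  61  61  61  61  61  72 103 127 125 124 123 122]
 [ 82  81  80  84  85  79  90 106 102 104 105 105 101  90  78  61  61  61
   62  62  62  61  62  62  78 108 122 124 124 123 122 121]
 [ 80  88  91  89  99 104 106 106 104  99  87  68  58  61  62  61  61  61
   61  60  62  62  65  84 104  90 100 101 121 121 118 116]
 [ 94 102 105 105 106 101  94  80  63  62  60  61  
[... 3063 characters left out ...]
80  81  81  81  80  81  80  82  84  78  88  95  82  67  60  62  62
   63  62  62  61  62  63]
 [ 80  81  81  80  81  81  81  81  85  83  75  70  66  63  63  62  62  62
   61  61  62  62  61  62]
 [ 80  81  80  80  80  81  80  81  87  84  74  69  66  63  61  62  62  62
   63  63  62  62  61  62]
 [ 81  81  81  80  81  80  81  81  84  80  72  70  65  62  62  61  62  63
   62  61  62  61  62  62]
 [ 79  80  81  80  80  81  80  81  81  78  71  68  64  62  62  63  63  62
   61  61  61  62  61  60]
 [ 80  81  81  79  81  80  81  84  83  74  70  66  62  63  61  61  62  63
   62  61  61  61  62  60]
 [ 81  80  80  81  81  80  81  86  83  74  69  65  62  62  62  61  62  61
   62  61  61  62  62  61]]
```

```bash
python3 -c "
from plant import robot
print(robot.read_state()['t'], robot.close_job())"
```

```text
the job is handed in; nothing more can be done
51.25 None
```

The job is handed in at 51 s of robot time, with no verdict reported. All steps were carried out in order:

- **Cover cleared:** I moved the block, magnet and boss from the shut cover into the tray.
- **Cover raised:** I raised it to about 100° by pinching the handle bar, then let go. It stayed in place.
- **Tare key:** With the pan empty, I pressed the key down to its stop (28 N on the tool). It came back up.
- **Weights:** I set all three steel weights down gently on the pan, one beside another. The readings as I set them down were about 4 to 6 N, with one release each.

The last wrist and scene pictures show:

- All three weights are upright on the pan.
- The key is up.
- The three cleared things lie in the tray.
- The bystanders in view (tuning fork and sensor stick) look unmoved; I did not measure their positions, nor check the beaker and bowl at the end.
- The gripper is clear of everything.

The cover-angle checks did not fully agree. The gripper's travel along the arc gave 100.2°. The scene image gave about 97 to 98° from the handle and the cover's top corner. All are inside the 94 to 106° window, so I left the cover as it was. A last zoomed view of the cover was refused because the picture limit was reached, so I made that check from pixel values instead.

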